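# Fit the filter wheel and set its end float

## Task

Assemble the filter-wheel head: slide the brass spacer collar down the upright spindle until it sits on the base plate, then the filter wheel (hub boss up) on top of it, fully home. Swing the bridge over the spindle against its stop, turn the black thumb knob clockwise until it seats on the hub, then back it off a quarter turn so that the wheel has its end float, and finish still gripping the knob there, so that a colleague can tighten the lock nut. Leave the other things on the bench where they are.

Things in the scene. Friction and masses are not known exactly. Their poses are not given: they have to be found in the camera images.
- filter_head: Filter-wheel head, fixed: grey metal base plate 12 mm thick, x -55 to +115 mm, y -46 to +46 mm in its own frame, with an upright steel spindle, a pillar (axis at x = +75 mm, y = 0) and a grey bridge stop post, 14 x 10 mm, 76 mm high, at x = +49, y = +18.5 mm. Origin: on the spindle's axis at bench level, z up. Nothing stands on the -x side of the spindle.
- spindle_tip (a point): Top of the spindle, on its axis, 54 mm above the bench. The steel spindle is 12 mm thick from the plate (12 mm above the bench) up to 47 mm, then tapers to 4.4 mm at the tip.
- spacer_collar: Loose plain brass ring lying flat on the bench: 30 mm outside, 16 mm bore (about 14.8 mm clear), 16 mm high, about 60 g. Origin: centre of its underside, z along its axis. Home on the base plate its underside is 12 mm above the bench.
- filter_wheel: Loose filter wheel lying flat, about 120 g: black disc, 80 mm wide, with six coloured filters, 4 to 11 mm above the underside, on an aluminium hub 28 mm wide and 30 mm high (bare boss, to grip, 11 to 30 mm above the underside), 16 mm through bore (about 14.8 mm clear). Origin: centre of the hub's underside, z up the boss. Home on the collar its underside is 28 mm, its hub top 58 mm above the bench.
- thumb_knob: Black knurled round knob, 28.4 mm wide, with a red index line on its aluminium top and rim, on the bridge's free end, 75 mm from the pillar axis; its axis is upright. Origin: on its axis at its underside, 83 mm above the bench when seated; grip surface 3 to 23 mm, top 25 mm above the origin, bridge's upper face 5 mm below. Its x axis points away from the red line and turns with the knob.
- bridge_pivot (a point): Point on the pillar's axis, about which the bridge swings, 64 mm above the bench; fixed, 75 mm along the filter head's x axis from the spindle.
- bridge (a joint): Aluminium bar, 20 mm wide, 64 to 78 mm above the bench, swinging level about the pillar. In rad: 0 = at its stop, knob over the spindle; positive = swung away anticlockwise seen from above; starts at 1.2 to 1.6. The knob's direction from the pillar is the filter head's -x axis turned anticlockwise by this angle. About 3 N at the knob moves it; it stays where left; tightening the screw pushes it to the stop.
- float_screw (a joint): Turn of the screw and knob relative to the bridge, rad: 0 = seated, a hard end (the brass pad on its lower end touches the home hub's top); positive = backed off, anticlockwise seen from above; 1.57 = a quarter turn. It rises 4 mm a turn; light friction, 0.03 N m. It starts 0.7 to 1.35 short of the seat, the pad then 0.4 mm or more clear of a home wheel.
- glue_bottle: Bystander, to be left where it stands: blue bottle with a white cap, 40 mm thick, 86 mm high. Origin at its underside.
- filter_box_1: Bystander, to be left where it stands: square filter box with a black foot and clear lid, 34 x 34 x 14 mm. Origin at its underside.
- filter_box_2: Bystander, to be left where it stands: square white filter box with a clear lid, 34 x 34 x 14 mm. Origin at its underside.
- lens_ring_a: Bystander, to be left where it stands: black knurled lens ring, 32 mm wide, 10 mm high. Origin at its underside.
- brass_weight: Bystander, to be left where it stands: brass weight with a knob, 29 mm wide, 47 mm high. Origin at its underside.
- sample_box_3: Bystander, to be left where it stands: flat round white sample box with a clear lid, 57 x 53 x 12 mm. Origin at its underside.
Mind the look-alikes: they are no part of the job. Several things have the shape of the spacer_collar; the one meant has the colours described above.

How it is judged:
On the way, in this order (a step that is already met when the one before it is completed fails the run):
1. the spacer collar sits on the base plate, round the spindle (horizontal distance between spacer_collar and filter_head below 0.004 m and z of spacer_collar in the frame of filter_head between 0.01 and 0.0135 m and angle between spacer_collar's own z axis and vertical below 0.06 rad), for 0.1 s.
2. the filter wheel sits on the collar, round the spindle (all of step 1 and horizontal distance between filter_wheel and filter_head below 0.004 m and z of filter_wheel in the frame of filter_head between 0.026 and 0.0295 m and angle between filter_wheel's own z axis and vertical below 0.06 rad), for 0.1 s.
3. the bridge is swung against its stop, over the spindle (all of step 2 and value of joint bridge below 0.06 rad), for 0.1 s.
4. the thumb knob is turned until the screw seats (all of step 3 and contact force between the fingers and thumb_knob above 1.5 N and value of joint float_screw below 0.08 rad), for 0.1 s.
At the end, for the whole second after the job is handed in: Screw seated, then backed off 1.57 rad (within 0.26) with the fingers still on the knob (over 1.5 N); bridge within 0.06 rad of its stop; collar on the plate, wheel on the collar: height within 1.5 mm, 4 mm of the spindle axis, level within 0.06 rad (all of step 3 and contact force between the fingers and thumb_knob above 1.5 N and value of joint float_screw between 1.31 and 1.83 rad); the arm keeps its last pose, push and grip.
It fails at once if one of the loose things standing round the work is shifted by more than 30 mm (distance of any of glue_bottle, filter_box_1, filter_box_2, lens_ring_a, brass_weight, sample_box_3 from where it was at the start of the episode above 0.03 m).
It also fails if it takes over 72 s, if anything falls off the work surface, if the arm or the gripper's body presses on something with over 40 N, if the wrist force passes 120 N, or if a joint passes its speed limit or range.

## Robot

A 6-joint arm with a two-finger parallel gripper is mounted at the origin on a cart in front of the work surface, level with it; the furniture and walls round the work are solid. World frame = base frame: x ahead of the robot, y to its left, z up, the work surface at z = 0. Lengths are in m, angles in rad, forces in N, time in s.
With the tool pointing down it reaches from about 0.35 to 0.775 m from the base axis. Payload 7.3 kg.
Tool frame: the origin (TCP) lies midway between the tips of the shut fingers; the grasp point (between the pads) lies 19 mm behind it; z points along the fingers, y is the direction in which the jaws open and shut (so a half turn about z gives the same grasp; the last joint's range is limited). The gripper opens to 92 mm and grips with 3 to 60 N. Pads are 19 mm wide; open, the fingers measure 130 mm over their backs; the gripper's body (75 mm by 190 mm) begins 47 mm behind the grasp point.
Start: joints at [0.959, 0.342, 1.524, -0, 1.275, -0.146], TCP at [0.236, 0.469, 0.227] pointing down, gripper open.
Joint ranges: [-2.53, 2.53], [-0.77, 2.02], [0.04, 2.7], [-1, 4.14], [0.28, 2.66], [-3.11, 3.11]. Speed limits (rad/s): [2.57, 2.57, 3.14, 3.14, 3.14, 3.14].

## Interface

Orientations are given as [roll, pitch, yaw] about the fixed x, y, z axes, in that order (R = Rz(yaw) Ry(pitch) Rx(roll)).
In Python, from cell import status, eyes, job gives the robot as it stands.
- The arm moves only by the tool jog_arm, never from a script. Its argument "series" is a list of rows, each a list of 3 entries, a list of its own where there are three numbers: the gripper command: -1 is shut, 1 is fully open, values between are in proportion, then the shift along the tool's x, y, z in m, then the turn, a rotation vector about the tool's x, y, z in rad. In form: [[grip, [x, y, z], [ax, ay, az]], ...]. A call has 1 to 12 rows; each row is the pose to reach, as a shift and turn from the pose commanded when the call began, along the tool's axes at that moment; what a row does not reach only later rows make up. A row lasts 1/12 s, in which the tool goes at most 41.7 mm and 7.16 degrees, less where a joint would pass 70% of its speed; a pose out of reach is approached as far as the arm can. A call with a gripper value outside its range is refused whole. The fingers move at their own pace and stop on an object; "squeeze" is the grip in N (left out, the last holds). Time passes only in rows, so rows that repeat a pose let the fingers close. It gives the time, the measured TCP pose, the force and the opening at its end, in the units of the state.
- status.observe(): the state, without advancing time (a new reading comes with each control period).
- eyes.read_camera(name): name is "scene" or "top" or "wrist"; returns a dict with "img" (420x560x3 uint8, red, green, blue), "range_z" (420x560 float32, m along the optical axis (not along the pixel's ray), 0 where there is no reading), "camera_matrix" (3x3 intrinsics, pixels), "T" (4x4, takes a point from camera to world coordinates); the wrist camera has in their place "tool_from_camera" (4x4, takes a point from camera to tool coordinates, whose origin is the TCP and whose axes are the flange's). Camera axes: x right, y down, z forward; pixel columns grow to the right and rows downward; lengths in m; the calibration is good to about 2 mm. A picture is of the moment at which its call begins: read the wrist's pose just before it.
- job.hand_in(): hands the job in, once; it reports no verdict.
The state is a dict: "time": time; "qpos": joint angles; "qvel": joint speeds; "joint_efforts": joint torques, N m; "tool_pos": TCP position; "tool_rot": TCP orientation; "contact_force": force on the tool from outside, world axes, zero at the start; "torque": the same for the moment, N m; "opening": finger opening in m.
Only numpy, scipy, OpenCV 4.12 (cv2) and the standard library are available. Lean on these libraries where they do the work, as an engineer would, in place of code of your own. Each camera call takes 0.05 s, during which the arm holds its last target.

## Working session

There is one attempt and no reset: what is moved stays moved. The work goes in short steps, Python scripts to look and compute and a tool call to move; the robot and the scene stay as the last step left them, time stands still between calls to the robot, and variables do not carry over. Pictures are saved under pics/ and viewed, and the job is handed in when it is done.

Besides the shell and the picture viewer there is one more tool, called after "Request:" as name(argument=value, ...), one argument or row to a line, values as JSON. jog_arm: Moves the arm, as the interface text tells. Its arguments: {"type":"object","properties":{"series":{"type":"array","items":{"type":"array"}},"squeeze":{"type":"number"}},"required":["series"]}

```bash
mkdir -p pics; ls
python3 - <<'E'
from cell import status, eyes, job
import cv2
print(status.observe())
for n in ["scene","top","wrist"]:
    d=eyes.read_camera(n)
    cv2.imwrite(f"pics/{n}0.png",d["img"][:,:,::-1])
    print(n,d["camera_matrix"].tolist(),d.get("T",d.get("tool_from_camera")).round(4).tolist())
E
```

```text
pics
{'time': 0.0, 'qpos': array([ 9.59023114e-01,  3.42703813e-01,  1.52503059e+00, -4.35691561e-05,
        1.27539260e+00, -1.46024883e-01]), 'qvel': array([ 0.00201184, -0.00029377, -0.0009718 ,  0.00253386, -0.00264153,
       -0.00036121]), 'joint_efforts': array([ 4.00358276e-04, -4.31237805e+01, -2.44218779e+01,  7.20829703e-02,
        5.61530620e-02, -1.64048947e-04]), 'tool_pos': array([0.23553649, 0.46873556, 0.22605004]), 'tool_rot': array([-3.14006857e+00, -1.82038356e-04,  2.67585690e+00]), 'contact_force': array([ 0.217861  ,  0.80938002, -0.58826648]), 'torque': array([ 0.04133089, -0.03159271, -0.04500702]), 'opening': 0.091903151319246}
scene [[482.4871462069121, 0.0, 277.0213005285693], [0.0, 482.4871462069121, 208.94409479968195], [0.0, 0.0, 1.0]] [[0.6817, -0.521, 0.5137, -0.0364], [-0.7315, -0.4988, 0.4649, -0.3766], [0.014, -0.6927, -0.7211, 0.867], [0.0, 0.0, 0.0, 1.0]]
top [[512.4148176800315, 0.0, 278.8780592897841], [0.0, 512.4148176800315, 215.10448097280434], [0.0, 0.0, 1.0]] [[-0.0282, -0.9903, 0.1358, 0.3699], [-0.9996, 0.029, 0.0044, 0.1327], [-0.0083, -0.1356, -0.9907, 1.0884], [0.0, 0.0, 0.0, 1.0]]
wrist [[308.12787276463655, 0.0, 277.2504334374354], [0.0, 308.12787276463655, 207.35961215692598], [0.0, 0.0, 1.0]] [[0.0007, -0.9588, -0.2842, 0.0772], [1.0, 0.0008, -0.0003, -0.0005], [0.0006, -0.2842, 0.9588, -0.1574], [0.0, 0.0, 0.0, 1.0]]
```

View pics/scene0.png

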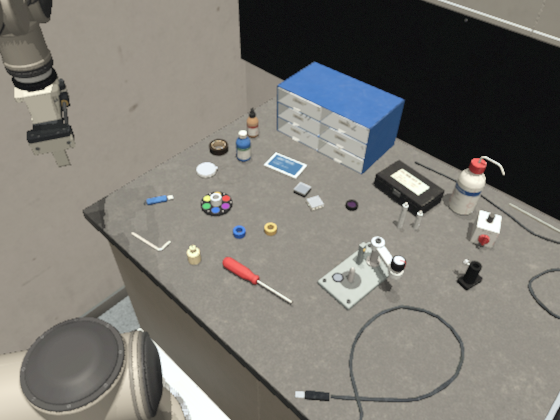

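View pics/top0.png

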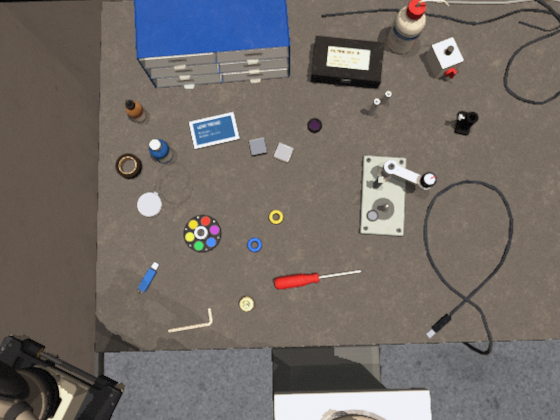

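View pics/wrist0.png

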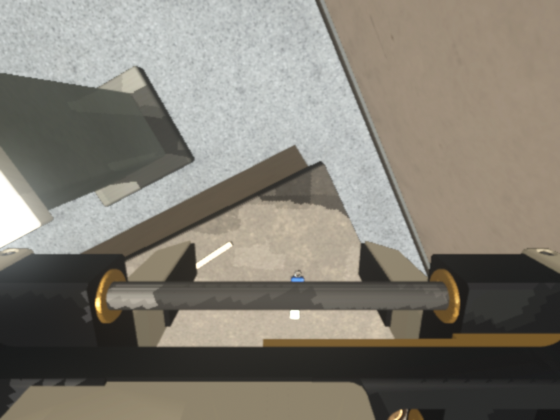

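The top view shows the yellow/brass ring at about (276,216), a blue look-alike at (255,245), the wheel at (202,233), the head plate at (383,195) and the knob at (428,180). I'll zoom in next.

Run:
```python
import cv2
a=cv2.imread("pics/top0.png"); b=cv2.imread("pics/scene0.png")
cv2.imwrite("pics/z1.png",cv2.resize(a[140:260,340:460],None,fx=5,fy=5,interpolation=cv2.INTER_CUBIC))
cv2.imwrite("pics/z2.png",cv2.resize(a[190:270,170:300],None,fx=6,fy=6,interpolation=cv2.INTER_CUBIC))
cv2.imwrite("pics/z3.png",cv2.resize(b[220:320,300:430],None,fx=6,fy=6,interpolation=cv2.INTER_CUBIC))
```

```text
(no output)
```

View pics/z1.png

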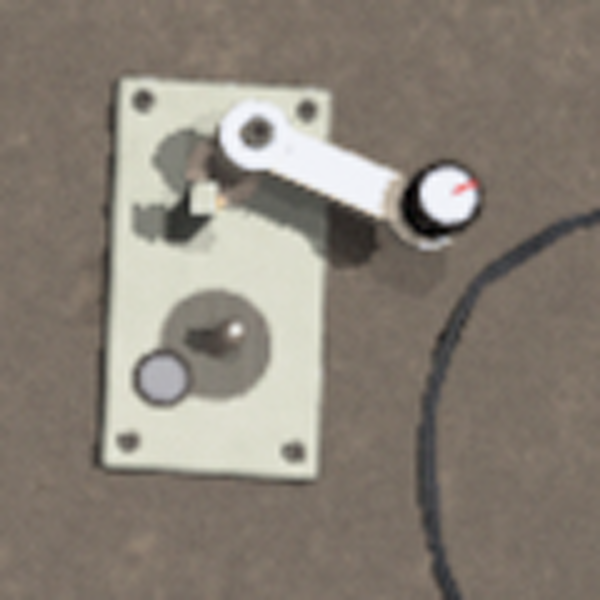

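View pics/z2.png

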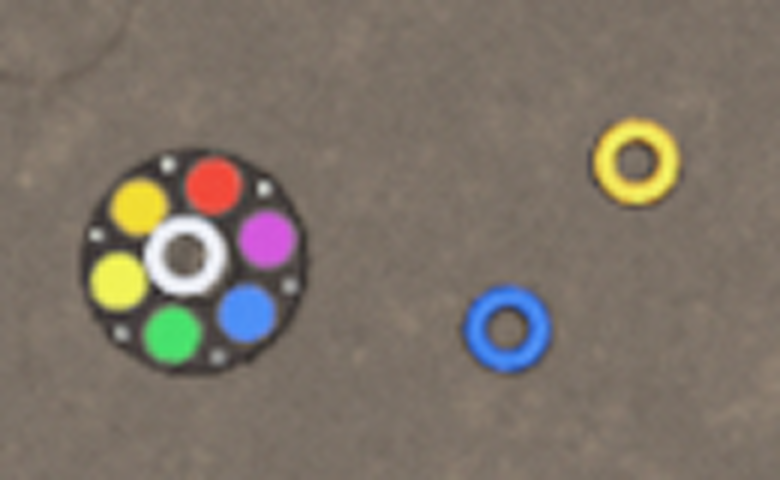

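View pics/z3.png

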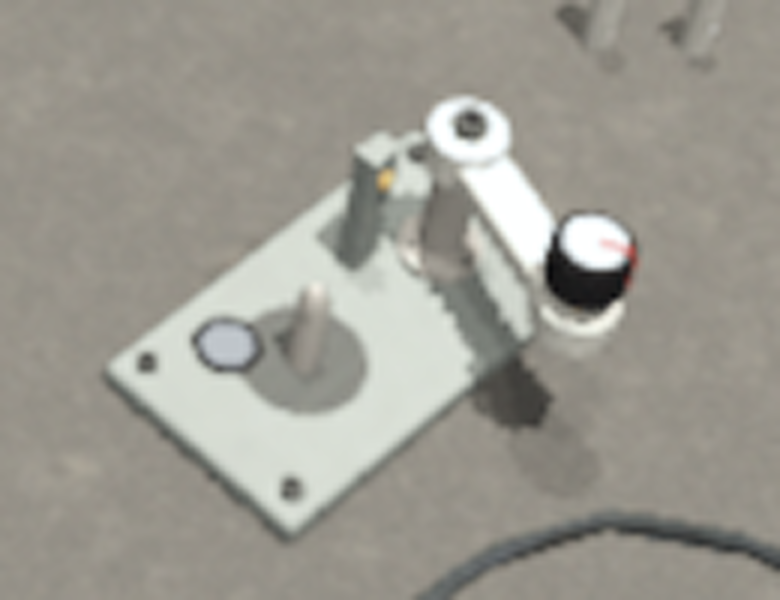

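```bash
cat > h.py <<'E'
import numpy as np, cv2
from cell import status, eyes, job
from scipy.spatial.transform import Rotation as Ro
def cast(d,T,px,z):
    px=np.atleast_2d(px).astype(float)
    r=np.c_[px,np.ones(len(px))]@np.linalg.inv(d["camera_matrix"]).T
    r=r@T[:3,:3].T; o=T[:3,3]
    return o+r*((z-o[2])/r[:,2])[:,None]
def proj(d,T,p):
    p=np.atleast_2d(p); c=(p-T[:3,3])@T[:3,:3]
    u=c@d["camera_matrix"].T; return u[:,:2]/u[:,2:]
def wristT(s,d):
    T=np.eye(4);T[:3,:3]=Ro.from_euler("xyz",s["tool_rot"]).as_matrix();T[:3,3]=s["tool_pos"]
    return T@d["tool_from_camera"]
def blobs(m,amin=15):
    n,l,st,ce=cv2.connectedComponentsWithStats(m.astype(np.uint8))
    return [(l==i,st[i],ce[i]) for i in range(1,n) if st[i][4]>=amin]
E
python3 - <<'E'
from h import *
for n in ["top","scene"]:
    d=eyes.read_camera(n);T=d["T"];im=d["img"];hsv=cv2.cvtColor(im,cv2.COLOR_RGB2HSV);H,S,V=[hsv[...,i] for i in range(3)]
    print(n)
    # yellow ring
    m=(H>15)&(H<32)&(S>140)&(V>120)
    for b,st,ce in blobs(m,20):
        c,_=cv2.findContours(b.astype(np.uint8),cv2.RETR_EXTERNAL,cv2.CHAIN_APPROX_NONE)
        (u,v),(w,h),_a=cv2.minAreaRect(c[0]); print("yel",st,(round(u,1),round(v,1)),"z16",cast(d,T,[u,v],.016).round(4),"z11",cast(d,T,[u,v],.011).round(4))
    # plate: light, slightly greenish
    m=(S>10)&(S<60)&(V>150)&(H>25)&(H<60)
    for b,st,ce in blobs(m,800):
        c,_=cv2.findContours(b.astype(np.uint8),cv2.RETR_EXTERNAL,cv2.CHAIN_APPROX_NONE)
        hull=cv2.convexHull(c[0]).reshape(-1,2)
        q=cast(d,T,hull,.012)[:,:2].astype(np.float32)
        r=cv2.minAreaRect(q*1000); print("plate",st,np.round(r[0],1),np.round(r[1],1),round(r[2],2)); print(cv2.boxPoints(r).round(1).tolist())
    cv2.imwrite(f"pics/m_{n}.png",m.astype(np.uint8)*255)
    if n=="top":
        # wheel hub
        for z in (.03,): print("hub guess",cast(d,T,[201.0,232.6],z).round(4))
        print("tip",cast(d,T,[386.9,206.3],.054), "knobtop",cast(d,T,[429.6,178.6],.111))
        print("pillar top",cast(d,T,[391,166],.08))
E
```

```text
top
yel [269 210  14  14 125] (275.5, 216.5) z16 [[0.5141 0.1447 0.016 ]] z11 [[0.5148 0.1448 0.011 ]]
yel [189 220   9   9  64] (193.0, 224.0) z16 [[0.5032 0.3192 0.016 ]] z11 [[0.5039 0.3201 0.011 ]]
yel [186 233   8   8  54] (189.5, 236.5) z16 [[0.477  0.3267 0.016 ]] z11 [[0.4775 0.3276 0.011 ]]
plate [ 361  156   45   80 2061] [554.7 -85.7] [ 90.  168.2] 84.63
[[466.79998779296875, -122.69999694824219], [634.2000122070312, -138.39999389648438], [642.7000122070312, -48.79999923706055], [475.20001220703125, -33.099998474121094]]
hub guess [[0.483  0.3002 0.03  ]]
tip [[ 0.5233164  -0.08331728  0.054     ]] knobtop [[ 0.56670649 -0.15712381  0.111     ]]
pillar top [[ 0.60102303 -0.09075017  0.08      ]]
scene
plate [ 279   88   87   69 1151] [926.9 340.6] [120.6 393.2] 3.2
[[855.7000122070312, 533.5], [877.5999755859375, 141.0], [998.0999755859375, 147.6999969482422], [976.2000122070312, 540.2999877929688]]
```

The yellow ring, spindle and pillar measurements agree with each other. Next I'll hover over the collar and check it with the wrist camera.

```bash
cat >> h.py <<'E'
def mv(x,y,z,yaw_deg):
    s=status.observe(); R=Ro.from_euler("xyz",s["tool_rot"]); 
    G=Ro.from_euler("xyz",[np.pi,0,np.radians(yaw_deg)])
    dp=R.inv().apply(np.array([x,y,z])-s["tool_pos"]); rv=(R.inv()*G).as_rotvec()
    print("t",round(s["time"],2),"pos",s["tool_pos"].round(4),"rot",s["tool_rot"].round(4),"F",s["contact_force"].round(1),"op",round(s["opening"],4))
    print("shift",dp.round(4).tolist(),"turn",rv.round(4).tolist(), "yaw",np.degrees(s["tool_rot"][2]).round(2))
E
python3 -c "
from h import *
mv(.514,.1447,.14,159.6)"
```

```text
t 0.25 pos [0.2357 0.4689 0.2264] rot [-3.1409e+00 -1.0000e-04  2.6757e+00] F [ 0.6 -0.8  0.1] op 0.0918
shift [-0.3943, -0.1646, 0.0865] turn [-0.0007, -0.0002, -0.1098] yaw 153.31
```

Request:
jog_arm(
  series=[
    [0.2,[-0.036,-0.015,0.008],[0,0,-0.01]],
    [0.2,[-0.072,-0.03,0.016],[0,0,-0.02]],
    [0.2,[-0.108,-0.045,0.024],[0,0,-0.03]],
    [0.2,[-0.144,-0.06,0.032],[0,0,-0.04]],
    [0.2,[-0.18,-0.075,0.04],[0,0,-0.05]],
    [0.2,[-0.216,-0.09,0.048],[0,0,-0.06]],
    [0.2,[-0.252,-0.105,0.056],[0,0,-0.07]],
    [0.2,[-0.288,-0.12,0.064],[0,0,-0.08]],
    [0.2,[-0.324,-0.135,0.072],[0,0,-0.09]],
    [0.2,[-0.36,-0.15,0.08],[0,0,-0.1]],
    [0.2,[-0.394,-0.165,0.0865],[0,0,-0.11]],
    [0.2,[-0.394,-0.165,0.0865],[0,0,-0.11]],
  ],
  squeeze=20,
)

```text
time: 1.25
tool_pos: [0.5171, 0.1397, 0.1389]
tool_rot: [-3.14, 0.001, 2.781]
contact_force: [-0.1, -0.7, 1.1]
opening: 0.0552
```

Run:
```python
from h import *
s=status.observe(); d=eyes.read_camera("wrist");T=wristT(s,d);im=d["img"]
mv(.514,.1447,.04,159.6)
cv2.imwrite("pics/w1.png",im[:,:,::-1])
print(proj(d,T,[.514,.1447,.016]))
hsv=cv2.cvtColor(im,cv2.COLOR_RGB2HSV);H,S,V=[hsv[...,i] for i in range(3)]
m=(H>15)&(H<32)&(S>140)&(V>120)
for b,st,ce in blobs(m,50):
    c,_=cv2.findContours(b.astype(np.uint8),cv2.RETR_EXTERNAL,cv2.CHAIN_APPROX_NONE)
    print(st, ce, cv2.minAreaRect(c[0]),cast(d,T,cv2.minAreaRect(c[0])[0],.016))
```

```text
t 1.3 pos [0.5151 0.142  0.1392] rot [-3.1408e+00 -7.0000e-04  2.7810e+00] F [-0.9  0.9  0.4] op 0.0549
shift [0.0019, 0.0022, 0.0992] turn [-0.0008, -0.0007, -0.0045] yaw 159.34
[[281.86273643 196.59050203]]
[267 178  31  32 610] [282.20819672 194.08852459] ((282.0, 193.5), (31.0, 30.0), 90.0) [[0.51124413 0.14585975 0.016     ]]
[165 270  17  53 358] [170.51117318 294.42178771] ((171.25930786132812, 295.7637023925781), (12.863957405090332, 52.391387939453125), 10.784297943115234) [[5.73323603e-01 2.15860716e-04 1.60000000e-02]]
[373 270  18  53 400] [383.745 296.98 ] ((382.0, 296.0), (52.31865310668945, 14.782095909118652), 85.2363510131836) [[0.65027136 0.20486885 0.016     ]]
[ 343  334  164   12 1653] [430.94676346 340.00120992] ((424.5, 339.5), (11.0, 163.0), 90.0) [[0.71876393 0.23399215 0.016     ]]
[190 340  79   6 428] [226.51401869 342.51168224] ((229.0, 342.5), (5.0, 78.0), 90.0) [[0.64792395 0.03345161 0.016     ]]
```

View pics/w1.png

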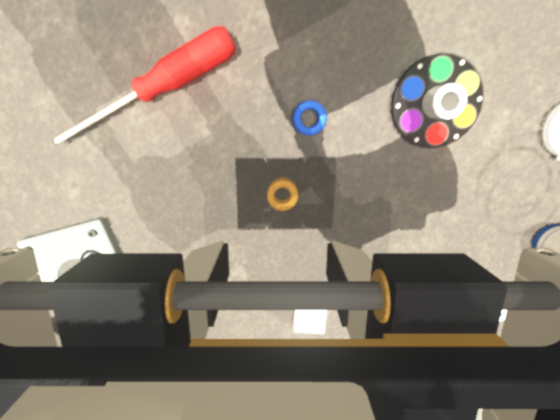

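The wrist picture shows the collar at (282,194), the wheel's hub at (450,101) and the fingers left and right of the middle. The arm was still settling, so I'll measure again.

```bash
cat >> h.py <<'E'
def ringm(d,T,lo,hi,z,amin=100):
    im=d["img"];hsv=cv2.cvtColor(im,cv2.COLOR_RGB2HSV)
    m=cv2.inRange(hsv,np.array(lo),np.array(hi))>0
    out=[]
    for b,st,ce in blobs(m,amin):
        c,_=cv2.findContours(b.astype(np.uint8),cv2.RETR_EXTERNAL,cv2.CHAIN_APPROX_NONE)
        q=cast(d,T,c[0].reshape(-1,2),z)[:,:2]*1000
        (cc,r)=cv2.minEnclosingCircle(q.astype(np.float32))
        out.append((st.tolist(),np.round(cc,1).tolist(),round(r,1),np.round(cast(d,T,[ce],z)[0,:2]*1000,1).tolist()))
    return out
E
python3 - <<'E'
from h import *
for i in range(2):
    s=status.observe(); d=eyes.read_camera("wrist");T=wristT(s,d)
    print(s["tool_pos"]); 
    for o in ringm(d,T,(10,120,60),(32,255,255),.016)[:1]: print(o)
    # wheel: bright hub
    for o in ringm(d,T,(0,0,200),(179,40,255),.030,60): print("hub",o)
E
```

```text
[0.51511824 0.14198473 0.13920067]
([453, 111, 17, 17, 141], [501.6, 318.1], 7.4, [503.3, 319.5])
hub ([453, 4, 21, 28, 227], [425.2, 327.0], 12.7, [424.7, 328.2])
hub ([496, 12, 28, 15, 138], [438.1, 359.7], 10.4, [437.8, 358.6])
hub ([429, 17, 14, 26, 169], [425.5, 304.9], 8.8, [425.4, 305.3])
hub ([0, 20, 14, 30, 183], [310.9, -9.4], 11.0, [309.8, -7.1])
hub ([479, 20, 81, 162, 4146], [511.0, 372.9], 67.2, [510.6, 368.0])
hub ([420, 23, 11, 16, 72], [423.7, 298.2], 5.7, [423.3, 297.4])
hub ([443, 23, 10, 18, 94], [429.8, 312.8], 6.0, [429.0, 313.7])
hub ([480, 27, 26, 24, 190], [445.8, 345.3], 10.0, [445.5, 345.2])
hub ([427, 41, 24, 16, 141], [439.1, 304.7], 9.0, [439.0, 304.6])
hub ([520, 41, 14, 26, 152], [467.8, 369.5], 9.1, [466.3, 368.8])
hub ([447, 47, 18, 12, 75], [446.3, 316.6], 6.7, [447.1, 316.5])
hub ([0, 51, 36, 42, 475], [339.4, -14.2], 18.1, [335.7, -14.7])
hub ([482, 52, 16, 15, 81], [461.1, 341.2], 6.5, [461.2, 339.9])
hub ([511, 57, 10, 16, 65], [472.2, 358.9], 5.5, [472.5, 358.6])
hub ([4, 71, 51, 48, 695], [356.9, -18.8], 22.9, [357.2, -13.9])
hub ([491, 73, 22
[... 2909 characters left out ...]
76.7], 13.4, [580.8, 278.1])
hub ([469, 215, 16, 24, 144], [596.8, 308.4], 11.9, [596.2, 308.4])
hub ([499, 214, 25, 22, 213], [607.9, 338.3], 11.9, [607.5, 337.9])
hub ([427, 228, 22, 23, 137], [595.8, 271.9], 13.9, [598.9, 270.7])
hub ([448, 229, 12, 21, 91], [602.4, 286.9], 10.2, [603.1, 285.5])
hub ([460, 230, 17, 14, 73], [603.3, 298.0], 7.9, [602.8, 296.9])
hub ([473, 239, 44, 29, 447], [629.6, 319.0], 25.9, [629.4, 321.8])
hub ([414, 240, 21, 13, 111], [600.3, 258.2], 10.3, [599.7, 258.0])
hub ([230, 270, 16, 11, 80], [567.6, 81.8], 7.5, [566.5, 81.7])
hub ([231, 309, 117, 30, 2243], [636.4, 110.6], 60.8, [637.8, 117.0])
hub ([499, 310, 7, 15, 75], [702.7, 313.9], 8.3, [703.3, 314.2])
```

```bash
python3 -c "
from h import *
mv(.5128,.1453,.003,159.6)"
```

```text
t 1.4 pos [0.5134 0.1446 0.1399] rot [-3.1415e+00 -1.1000e-03  2.7845e+00] F [-0.9  0.1  0.8] op 0.055
shift [0.0006, 0.0004, 0.1369] turn [-0.0001, -0.0011, -0.0011] yaw 159.54
```

Request:
jog_arm(
  series=[
    [0.2,[0.0005,0.0005,0.03],[0,0,0]],
    [0.2,[0.0005,0.0005,0.06],[0,0,0]],
    [0.2,[0.0005,0.0005,0.09],[0,0,0]],
    [0.2,[0.0005,0.0005,0.09],[0,0,0]],
    [0.2,[0.0005,0.0005,0.09],[0,0,0]],
    [0.2,[0.0005,0.0005,0.09],[0,0,0]],
  ],
)

```text
time: 1.9
tool_pos: [0.514, 0.1464, 0.0519]
tool_rot: [3.14, 0.002, 2.787]
contact_force: [0.1, -0.4, 0.3]
opening: 0.0553
```

Run:
```python
from h import *
for i in range(2):
    s=status.observe(); d=eyes.read_camera("wrist");T=wristT(s,d)
    print(s["tool_pos"],proj(d,T,[.5128,.1453,.016]))
    for o in ringm(d,T,(10,120,60),(32,255,255),.016)[:5]: print(o)
cv2.imwrite("pics/w2.png",d["img"][:,:,::-1])
```

```text
[0.51397663 0.14638692 0.05188993] [[275.83394047 234.75009387]]
([254, 210, 44, 47, 1408], [512.0, 145.8], 16.7, [511.7, 145.6])
([164, 269, 20, 55, 576], [532.0, 59.9], 22.7, [531.4, 59.0])
([371, 269, 20, 55, 577], [583.5, 199.2], 22.7, [583.6, 200.7])
([189, 333, 319, 14, 3080], [615.8, 165.4], 120.2, [618.1, 183.0])
[0.51447105 0.14624498 0.05232025] [[275.74643266 233.7435834 ]]
([254, 209, 44, 46, 1398], [511.7, 145.9], 16.6, [511.5, 145.6])
([164, 269, 20, 55, 574], [532.7, 59.5], 22.8, [532.1, 58.6])
([371, 269, 20, 55, 579], [584.4, 199.1], 22.8, [584.6, 200.6])
([189, 333, 319, 14, 3080], [616.9, 165.2], 120.5, [619.2, 182.9])
```

View pics/w2.png

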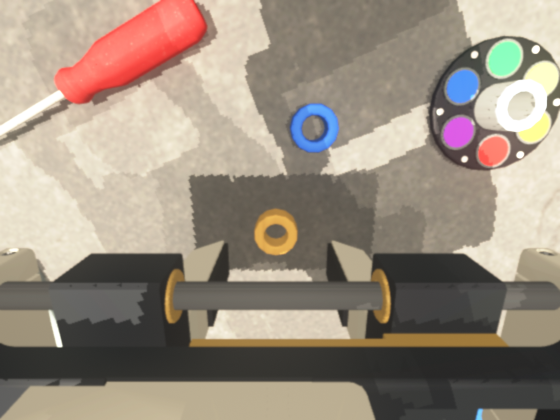

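```bash
python3 -c "
from h import *
mv(.5132,.1453,.003,159.6)"
```

```text
t 2.0 pos [0.5146 0.1461 0.0524] rot [3.1397 0.0034 2.7865] F [ 0.1  0.2 -0.2] op 0.0552
shift [0.0012, -0.0013, 0.0494] turn [0.0019, 0.0034, 0.001] yaw 159.66
```

Request:
jog_arm(
  series=[
    [0.2,[0.001,-0.001,0.025],[0,0,0]],
    [0.2,[0.001,-0.001,0.048],[0,0,0]],
    [0.2,[0.001,-0.001,0.048],[0,0,0]],
    [0.2,[0.001,-0.001,0.048],[0,0,0]],
    [-1,[0.001,-0.001,0.048],[0,0,0]],
    [-1,[0.001,-0.001,0.048],[0,0,0]],
    [-1,[0.001,-0.001,0.048],[0,0,0]],
    [-1,[0.001,-0.001,0.048],[0,0,0]],
    [-1,[0.001,-0.001,0.048],[0,0,0]],
    [-1,[0.001,-0.001,0.048],[0,0,0]],
  ],
  squeeze=25,
)

```text
time: 2.83
tool_pos: [0.5125, 0.1449, 0.0029]
tool_rot: [3.141, 0.001, 2.786]
contact_force: [-1.0, 0.2, 5.3]
opening: 0.0285
```

```bash
python3 -c "
from h import *
mv(.5132,.1453,.12,159.6)"
```

```text
t 2.83 pos [0.5125 0.1449 0.0029] rot [3.1411e+00 8.0000e-04 2.7858e+00] F [-1.   0.2  5.3] op 0.0285
shift [-0.0006, 0.0007, -0.1171] turn [0.0005, 0.0008, 0.0003] yaw 159.61
```

Request:
jog_arm(
  series=[
    [-1,[0,0,-0.03],[0,0,0]],
    [-1,[0,0,-0.07],[0,0,0]],
    [-1,[0,0,-0.11],[0,0,0]],
    [-1,[0,0,-0.11],[0,0,0]],
    [-1,[0,0,-0.11],[0,0,0]],
  ],
)

```text
time: 3.25
tool_pos: [0.5135, 0.145, 0.1145]
tool_rot: [3.139, 0.005, 2.786]
contact_force: [0.2, 0.5, -2.1]
opening: 0.0285
```

Run:
```python
from h import *
mv(.5243,-.083,.12,159.6)
d=eyes.read_camera("wrist")
cv2.imwrite("pics/w3.png",d["img"][:,:,::-1])
d=eyes.read_camera("top");print(cast(d,d["T"],[386.9,206.3],.054),cast(d,d["T"],[387.4,206.8],.054))
```

```text
t 3.25 pos [0.5135 0.145  0.1145] rot [3.1391 0.0046 2.7859] F [ 0.2  0.5 -2.1] op 0.0285
shift [-0.0895, -0.2099, -0.0057] turn [0.0025, 0.0046, 0.0004] yaw 159.62
[[ 0.5233164  -0.08331728  0.054     ]] [[ 0.52225659 -0.08427579  0.054     ]]
```

View pics/w3.png

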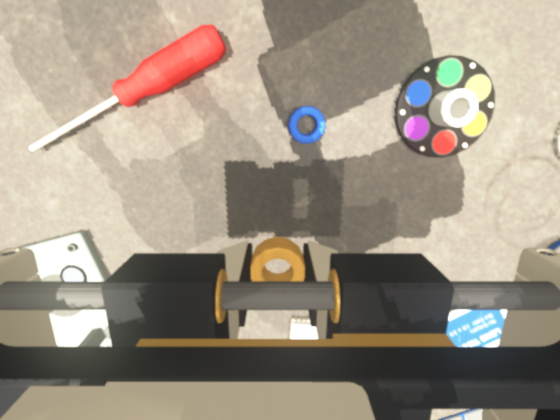

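Run:
```python
from h import *
d=eyes.read_camera("wrist");T=d["tool_from_camera"];im=d["img"]
cv2.imwrite("pics/w3z.png",cv2.resize(im[230:300,220:340],None,fx=6,fy=6,interpolation=cv2.INTER_CUBIC)[:,:,::-1])
for px in ([278,266],[278,263],[278,269]): print(cast(d,T,px,-.013))
```

```text
[[ 0.00279391 -0.0001018  -0.013     ]]
[[ 0.00450663 -0.00010421 -0.013     ]]
[[ 1.07069261e-03 -9.93795794e-05 -1.30000000e-02]]
```

View pics/w3z.png

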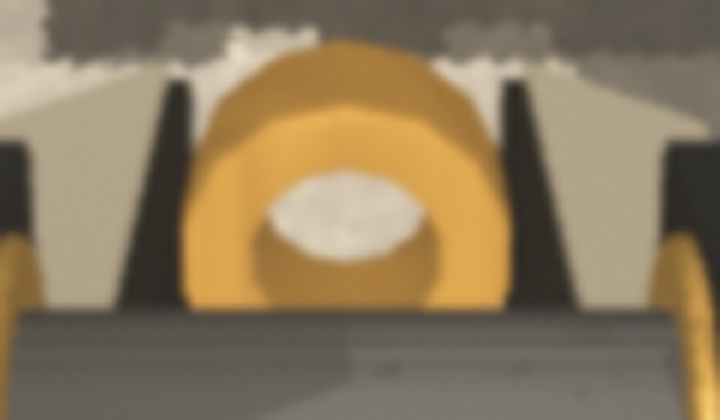

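Request:
jog_arm(
  series=[
    [-1,[-0.014,-0.034,0],[0,0,0]],
    [-1,[-0.028,-0.068,0],[0,0,0]],
    [-1,[-0.043,-0.102,-0.002],[0,0,0]],
    [-1,[-0.057,-0.136,-0.004],[0,0,0]],
    [-1,[-0.072,-0.17,-0.005],[0,0,0]],
    [-1,[-0.0895,-0.21,-0.005],[0,0,0]],
    [-1,[-0.0895,-0.21,-0.005],[0,0,0]],
    [-1,[-0.0895,-0.21,-0.005],[0,0,0]],
    [-1,[-0.0895,-0.21,-0.005],[0,0,0]],
  ],
)

```text
time: 4.15
tool_pos: [0.5219, -0.0828, 0.1158]
tool_rot: [3.141, -0.003, 2.785]
contact_force: [0.4, 0.1, -0.5]
opening: 0.0286
```

Run:
```python
from h import *
mv(.5243,-.083,.12,159.6)
d=eyes.read_camera("wrist")
cv2.imwrite("pics/w4.png",d["img"][:,:,::-1])
d=eyes.read_camera("scene")
cv2.imwrite("pics/s4.png",cv2.resize(d["img"][200:320,280:440],None,fx=5,fy=5)[:,:,::-1])
```

```text
t 4.15 pos [ 0.5219 -0.0828  0.1158] rot [ 3.1413 -0.0033  2.7846] F [ 0.4  0.1 -0.5] op 0.0286
shift [-0.0023, 0.0006, -0.0043] turn [0.0003, -0.0033, -0.0009] yaw 159.55
```

View pics/w4.png

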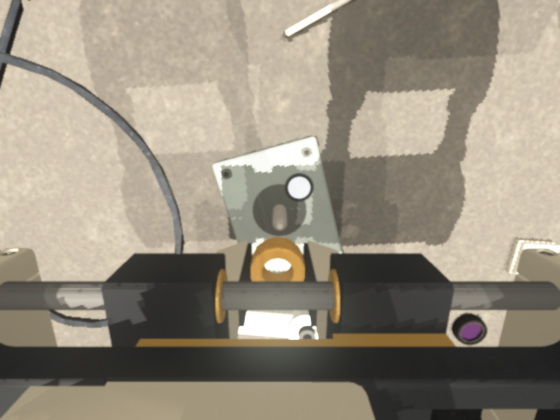

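View pics/s4.png

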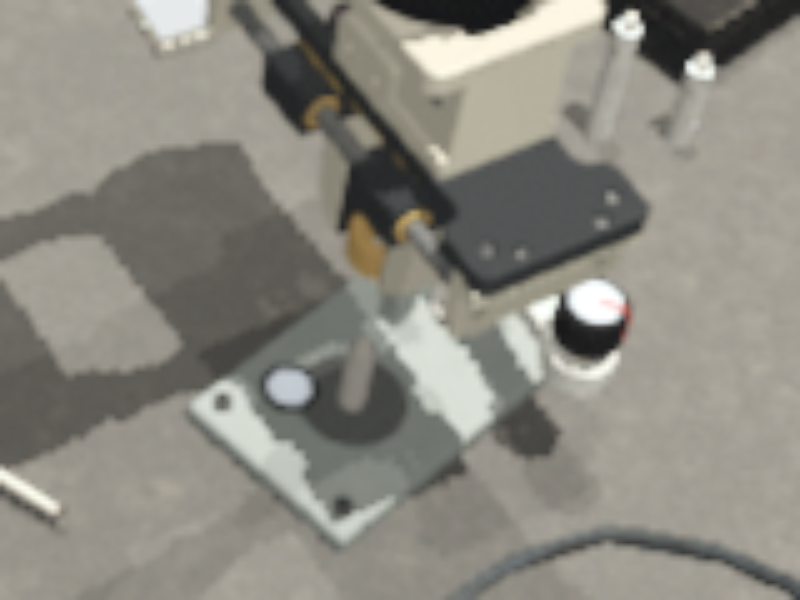

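The wrist picture shows the spindle at about (280,208)–(280,232) between the fingers, with the collar held at (278,265). I'll zoom in and compare it with the projected estimate.

Run:
```python
from h import *
s=status.observe();d=eyes.read_camera("wrist");T=wristT(s,d);im=d["img"]
print(s["tool_pos"])
cv2.imwrite("pics/w4z.png",cv2.resize(im[190:260,230:330],None,fx=8,fy=8,interpolation=cv2.INTER_CUBIC)[:,:,::-1])
for p in ([.5243,-.083,.054],[.5243,-.083,.012],[.523,-.083,.054]): print((proj(d,T,p)-[230,190])*8)
```

```text
[ 0.5222803  -0.08174916  0.11635794]
[[378.42233715 286.81749158]]
[[378.4691647  158.30853618]]
[[373.659926  274.6589319]]
```

View pics/w4z.png

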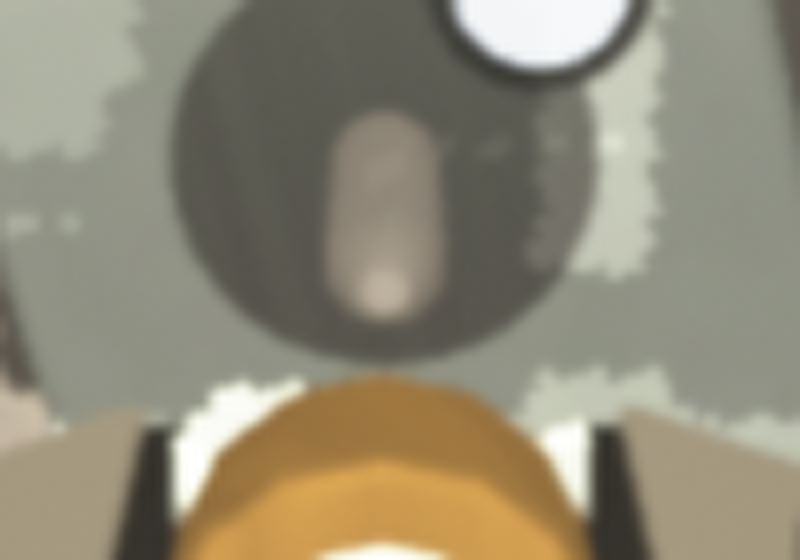

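Run:
```python
from h import *
s=status.observe();d=eyes.read_camera("wrist");T=d["tool_from_camera"]
print("outer top",cast(d,T,[277.8,247.3],-.013),"outer bottom",cast(d,T,[278,236.9],.003),"bore top",cast(d,T,[277.8,258.2],-.013))
Tw=wristT(s,d);t=cast(d,Tw,[230+383/8,190+293/8],.054)[0];R=Ro.from_euler("xyz",s["tool_rot"])
print(s["tool_pos"],"tip world",t,"tool",R.inv().apply(t-s["tool_pos"]))
```

```text
outer top [[ 0.01330302 -0.00021783 -0.013     ]] outer bottom [[ 1.25189587e-02 -8.70033811e-05  3.00000000e-03]] bore top [[ 0.00722621 -0.00021041 -0.013     ]]
[ 0.52249501 -0.08163974  0.11661924] tip world [ 0.52537709 -0.08274808  0.054     ] tool [-3.17980998e-03 -5.53006865e-05  6.26146147e-02]
```

Request:
jog_arm(
  series=[
    [-1,[-0.0015,0,0.02],[0,0,0]],
    [-1,[-0.0015,0,0.04],[0,0,0]],
    [-1,[-0.0015,0,0.053],[0,0,0]],
    [-1,[-0.0015,0,0.061],[0,0,0]],
    [-1,[-0.0015,0,0.069],[0,0,0]],
    [-1,[-0.0015,0,0.075],[0,0,0]],
    [-1,[-0.0015,0,0.075],[0,0,0]],
    [-1,[-0.0015,0,0.075],[0,0,0]],
  ],
)

```text
time: 5.02
tool_pos: [0.5244, -0.0836, 0.0424]
tool_rot: [3.141, 0.0, 2.786]
contact_force: [-1.1, 0.3, -1.6]
opening: 0.0287
```

Run:
```python
from h import *
mv(.5254,-.083,.015,159.6)
d=eyes.read_camera("wrist")
cv2.imwrite("pics/w5.png",cv2.resize(d["img"][180:310,180:380],None,fx=4,fy=4)[:,:,::-1])
```

```text
t 5.02 pos [ 0.5244 -0.0836  0.0424] rot [3.1415 0.     2.7861] F [-1.1  0.3 -1.6] op 0.0287
shift [-0.0007, 0.0009, 0.0274] turn [0.0001, 0.0, 0.0005] yaw 159.63
```

View pics/w5.png

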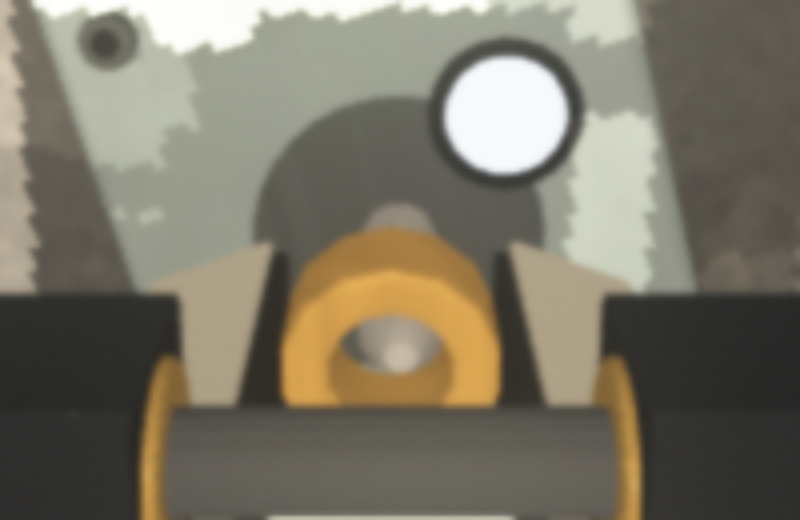

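The spindle tip shows inside the collar's bore and the forces are low. I'll go down and release.

Request:
jog_arm(
  series=[
    [-1,[0,0,0.008],[0,0,0]],
    [-1,[0,0,0.016],[0,0,0]],
    [-1,[0,0,0.022],[0,0,0]],
    [-1,[0,0,0.026],[0,0,0]],
    [-1,[0,0,0.026],[0,0,0]],
    [-1,[0,0,0.026],[0,0,0]],
  ],
)

```text
time: 5.57
tool_pos: [0.524, -0.0837, 0.0157]
tool_rot: [-3.142, -0.001, 2.786]
contact_force: [-0.7, 2.0, -1.0]
opening: 0.0285
```

Request:
jog_arm(
  series=[
    [0,[0,0,0],[0,0,0]],
    [0,[0,0,0],[0,0,0]],
    [0,[0,0,0],[0,0,0]],
    [0,[0,0,0],[0,0,0]],
    [0,[0,0,-0.02],[0,0,0]],
    [0,[0,0,-0.05],[0,0,0]],
    [0,[0,0,-0.09],[0,0,0]],
    [0.2,[0,0,-0.12],[0,0,0]],
    [0.2,[0,0,-0.12],[0,0,0]],
  ],
)

```text
time: 6.32
tool_pos: [0.5278, -0.0849, 0.1427]
tool_rot: [3.141, 0.012, 2.786]
contact_force: [1.8, -1.1, 0.5]
opening: 0.0535
```

Run:
```python
from h import *
mv(.4825,.3005,.09,159.6)
d=eyes.read_camera("wrist")
cv2.imwrite("pics/w6.png",cv2.resize(d["img"][130:310,180:380],None,fx=4,fy=4)[:,:,::-1][:600])
d=eyes.read_camera("scene")
cv2.imwrite("pics/s6.png",cv2.resize(d["img"][200:320,280:440],None,fx=5,fy=5)[:,:,::-1])
```

```text
t 6.32 pos [ 0.5278 -0.0849  0.1427] rot [3.141  0.0122 2.7859] F [ 1.8 -1.1  0.5] op 0.0535
shift [0.1773, 0.3454, 0.0508] turn [0.0006, 0.0122, 0.0004] yaw 159.62
```

View pics/w6.png

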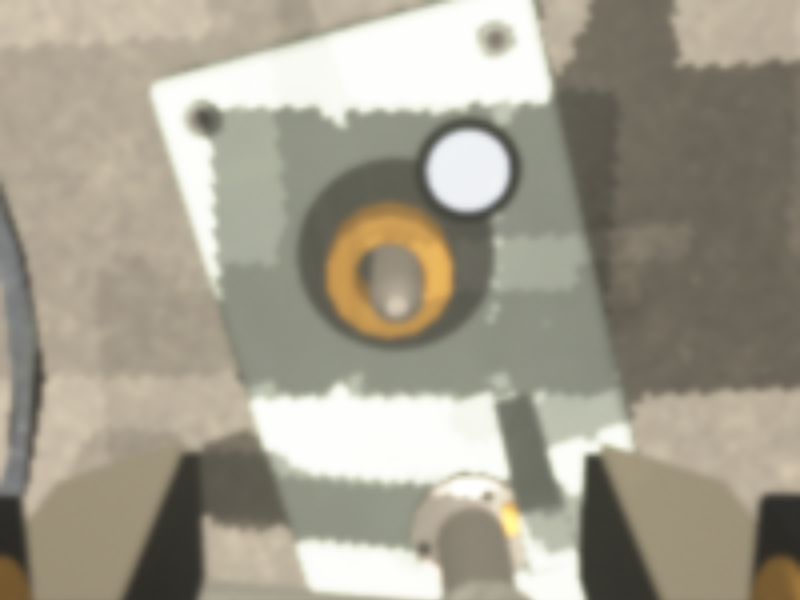

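View pics/s6.png

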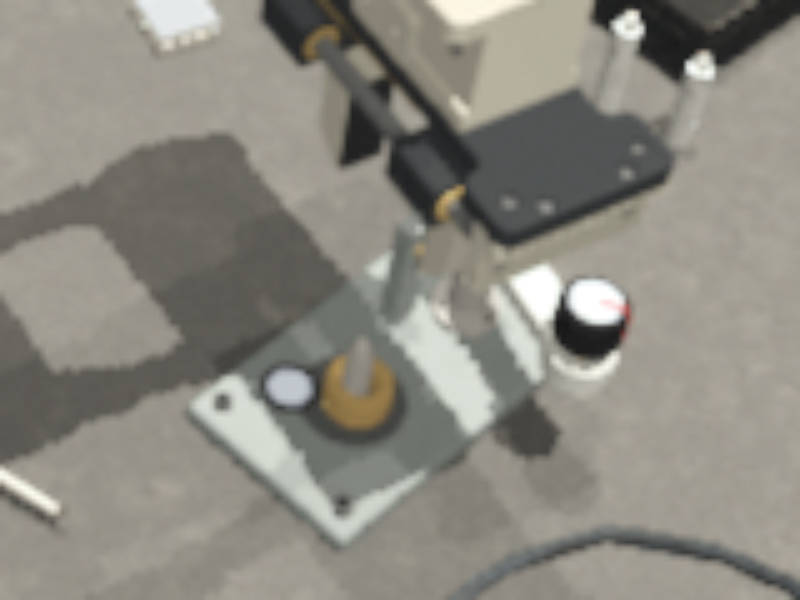

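Both views show the collar seated flat on the plate round the spindle. Next is the wheel.

Request:
jog_arm(
  series=[
    [0.1,[0.018,0.035,0],[0,0,0]],
    [0.1,[0.036,0.069,0],[0,0,0]],
    [0.1,[0.053,0.104,0.005],[0,0,0]],
    [0.1,[0.071,0.138,0.01],[0,0,0]],
    [0.1,[0.089,0.173,0.015],[0,0,0]],
    [0.1,[0.106,0.207,0.02],[0,0,0]],
    [0.1,[0.124,0.242,0.025],[0,0,0]],
    [0.1,[0.142,0.276,0.03],[0,0,0]],
    [0.1,[0.16,0.311,0.04],[0,0,0]],
    [0.1,[0.177,0.345,0.05],[0,0,0]],
    [0.1,[0.177,0.345,0.05],[0,0,0]],
    [0.1,[0.177,0.345,0.05],[0,0,0]],
  ],
)

```text
time: 7.42
tool_pos: [0.4765, 0.3025, 0.0837]
tool_rot: [-3.138, -0.003, 2.79]
contact_force: [0.5, -0.8, 0.0]
opening: 0.0505
```

Request:
jog_arm(
  series=[
    [0.1,[0,0,0],[0,0,0]],
    [0.1,[0,0,0],[0,0,0]],
  ],
)

```text
time: 7.58
tool_pos: [0.4786, 0.3, 0.0857]
tool_rot: [-3.141, -0.001, 2.785]
contact_force: [0.1, 0.6, 1.0]
opening: 0.0505
```

Run:
```python
from h import *
mv(.4825,.3005,.014,159.6)
s=status.observe();d=eyes.read_camera("wrist");T=wristT(s,d);im=d["img"]
cv2.imwrite("pics/w7.png",im[:,:,::-1])
print(proj(d,T,[.4825,.3005,.03]))
for o in ringm(d,T,(0,0,190),(179,60,255),.030,300): 
    if 8<o[2]<25: print(o)
```

```text
t 7.58 pos [0.4786 0.3    0.0857] rot [-3.1406e+00 -6.0000e-04  2.7846e+00] F [0.1 0.6 1. ] op 0.0505
shift [-0.0036, 0.0019, 0.0717] turn [-0.001, -0.0006, -0.0009] yaw 159.55
[[280.47617788 230.33222341]]
([169, 210, 44, 31, 460], [460.1, 238.2], 16.4, [457.3, 238.3])
([266, 212, 36, 36, 695], [482.7, 302.3], 13.9, [482.7, 302.3])
([49, 310, 21, 36, 463], [499.0, 101.1], 17.5, [498.8, 101.7])
```

View pics/w7.png

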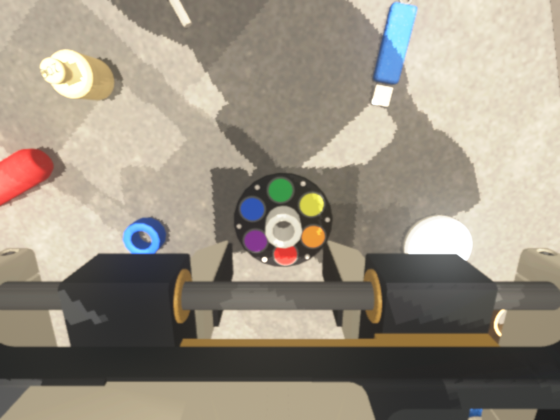

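Request:
jog_arm(
  series=[
    [0.1,[-0.0033,0.003,0.025],[0,0,0]],
    [0.1,[-0.0033,0.003,0.05],[0,0,0]],
    [0.1,[-0.0033,0.003,0.066],[0,0,0]],
    [0.1,[-0.0033,0.003,0.072],[0,0,0]],
    [0.1,[-0.0033,0.003,0.072],[0,0,0]],
    [-1,[-0.0033,0.003,0.072],[0,0,0]],
    [-1,[-0.0033,0.003,0.072],[0,0,0]],
    [-1,[-0.0033,0.003,0.072],[0,0,0]],
    [-1,[-0.0033,0.003,0.072],[0,0,0]],
    [-1,[-0.0033,0.003,0.072],[0,0,0]],
  ],
  squeeze=35,
)

```text
time: 8.47
tool_pos: [0.4832, 0.3032, 0.0153]
tool_rot: [3.14, 0.001, 2.786]
contact_force: [-0.9, -0.8, 4.8]
opening: 0.0266
```

Run:
```python
from h import *
mv(.4825,.3005,.014,159.6)
```

```text
t 8.47 pos [0.4832 0.3032 0.0153] rot [3.1403e+00 1.4000e-03 2.7860e+00] F [-0.9 -0.8  4.8] op 0.0266
shift [-0.0002, -0.0028, 0.0013] turn [0.0012, 0.0014, 0.0005] yaw 159.63
```

Request:
jog_arm(
  series=[
    [-1,[0,0,-0.03],[0,0,0]],
    [-1,[0,0,-0.07],[0,0,0]],
    [-1,[0,0,-0.11],[0,0,0]],
    [-1,[0,0,-0.12],[0,0,0]],
    [-1,[0,0,-0.12],[0,0,0]],
    [-1,[0,0,-0.12],[0,0,0]],
  ],
)

```text
time: 8.97
tool_pos: [0.4823, 0.3029, 0.134]
tool_rot: [3.141, 0.0, 2.786]
contact_force: [-0.6, 0.0, -1.0]
opening: 0.0264
```

Run:
```python
from h import *
mv(.5252,-.083,.135,159.6)
d=eyes.read_camera("wrist");im=d["img"]
cv2.imwrite("pics/w8.png",cv2.resize(im[180:330,180:380],None,fx=4,fy=4)[:,:,::-1])
```

```text
t 8.97 pos [0.4823 0.3029 0.134 ] rot [3.1415e+00 1.0000e-04 2.7859e+00] F [-0.6  0.  -1. ] op 0.0264
shift [-0.1745, -0.3468, -0.0011] turn [0.0001, 0.0001, 0.0004] yaw 159.62
```

View pics/w8.png

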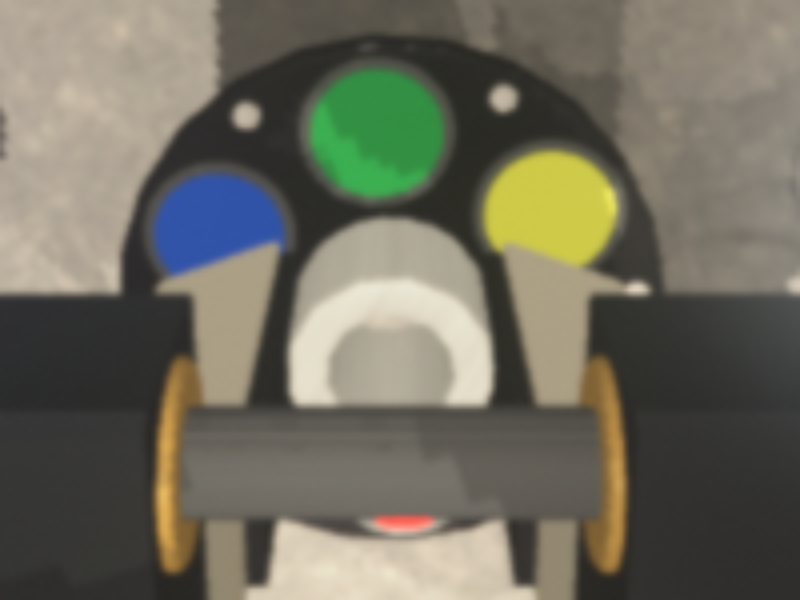

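Run:
```python
from h import *
d=eyes.read_camera("wrist");T=d["tool_from_camera"]
for px,z,o in (([277,189],.0043,40),([277,313.7],.0043,-40),([277.7,233.9],.0043,14),([277.7,249.6],-.0147,14),([277,260],-.0147,8)): 
    c=cast(d,T,px,z)[0]; print((c*1000).round(1),c[0]*1000-o)
```

```text
[39.7 -0.7  4.3] -0.3479599262807298
[-38.3  -0.6   4.3] 1.7187083721104486
[13.8 -0.3  4.3] -0.1980629796242841
[ 12.8  -0.3 -14.7] -1.201101934943578
[  7.   -0.6 -14.7] -0.9549187427457317
```

Request:
jog_arm(
  series=[
    [-1,[-0.018,-0.035,0],[0,0,0]],
    [-1,[-0.035,-0.069,0],[0,0,0]],
    [-1,[-0.052,-0.104,0],[0,0,0]],
    [-1,[-0.07,-0.139,0],[0,0,0]],
    [-1,[-0.087,-0.173,0],[0,0,0]],
    [-1,[-0.105,-0.208,0],[0,0,0]],
    [-1,[-0.122,-0.243,0],[0,0,0]],
    [-1,[-0.14,-0.277,0],[0,0,0]],
    [-1,[-0.157,-0.312,0],[0,0,0]],
    [-1,[-0.1745,-0.347,-0.001],[0,0,0]],
    [-1,[-0.1745,-0.347,-0.001],[0,0,0]],
    [-1,[-0.1745,-0.347,-0.001],[0,0,0]],
  ],
)

```text
time: 10.07
tool_pos: [0.5244, -0.0849, 0.1331]
tool_rot: [-3.141, -0.004, 2.782]
contact_force: [0.4, -0.5, -1.4]
opening: 0.0258
```

Request:
jog_arm(
  series=[
    [-1,[0,0,0],[0,0,0]],
    [-1,[0,0,0],[0,0,0]],
  ],
)

```text
time: 10.23
tool_pos: [0.5246, -0.0818, 0.1341]
tool_rot: [3.141, -0.003, 2.787]
contact_force: [-0.3, 0.4, -1.2]
opening: 0.0264
```

Run:
```python
from h import *
mv(.5252,-.083,.135,159.6)
d=eyes.read_camera("wrist");im=d["img"]
cv2.imwrite("pics/w9.png",cv2.resize(im[180:330,180:380],None,fx=4,fy=4)[:,:,::-1])
d=eyes.read_camera("scene")
cv2.imwrite("pics/s9.png",cv2.resize(d["img"][200:320,280:440],None,fx=5,fy=5)[:,:,::-1])
```

```text
t 10.23 pos [ 0.5246 -0.0818  0.1341] rot [ 3.1414e+00 -2.6000e-03  2.7869e+00] F [-0.3  0.4 -1.2] op 0.0264
shift [-0.0009, -0.0009, -0.0009] turn [0.0002, -0.0026, 0.0013] yaw 159.67
```

View pics/w9.png

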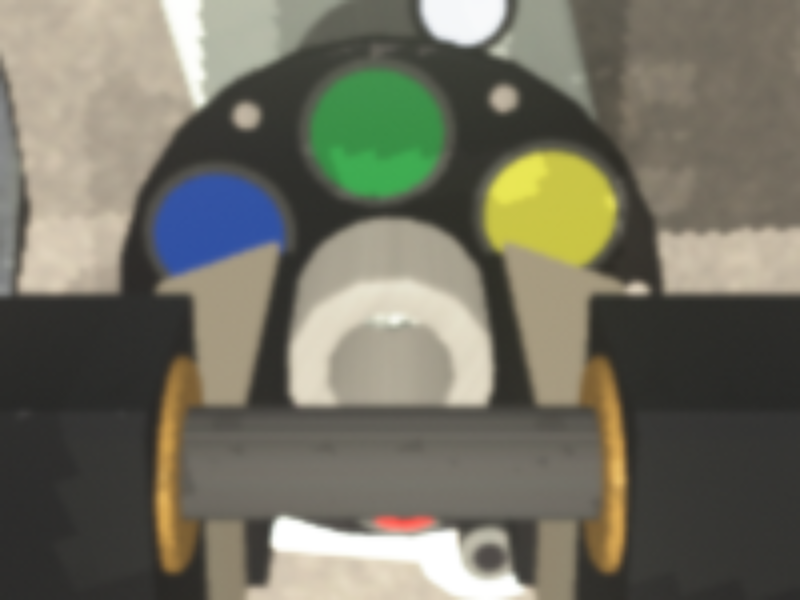

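View pics/s9.png

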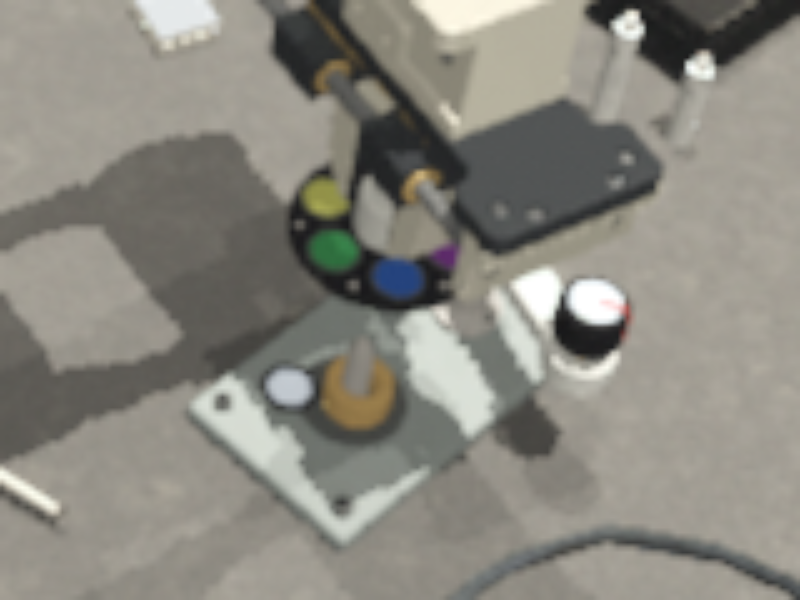

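Run:
```python
from h import *
mv(.5248,-.0828,.135,159.6)
```

```text
t 10.33 pos [ 0.525  -0.0817  0.1347] rot [ 3.1415e+00 -1.2000e-03  2.7878e+00] F [-0.   1.  -1.4] op 0.0264
shift [-0.0002, -0.0011, -0.0003] turn [0.0001, -0.0012, 0.0022] yaw 159.73
```

Request:
jog_arm(
  series=[
    [-1,[-0.0004,-0.0008,0.015],[0,0,0]],
    [-1,[-0.0004,-0.0008,0.03],[0,0,0]],
    [-1,[-0.0004,-0.0008,0.045],[0,0,0]],
    [-1,[-0.0004,-0.0008,0.058],[0,0,0]],
    [-1,[-0.0004,-0.0008,0.065],[0,0,0]],
    [-1,[-0.0004,-0.0008,0.071],[0,0,0]],
    [-1,[-0.0004,-0.0008,0.077],[0,0,0]],
    [-1,[-0.0004,-0.0008,0.077],[0,0,0]],
    [-1,[-0.0004,-0.0008,0.077],[0,0,0]],
  ],
)

```text
time: 11.08
tool_pos: [0.5254, -0.0837, 0.0583]
tool_rot: [3.141, -0.0, 2.786]
contact_force: [-1.1, 1.6, -2.4]
opening: 0.0265
```

Run:
```python
from h import *
mv(.5248,-.0828,.0435,159.6)
d=eyes.read_camera("wrist");im=d["img"]
cv2.imwrite("pics/w10.png",cv2.resize(im[180:330,180:380],None,fx=4,fy=4)[:,:,::-1])
```

```text
t 11.08 pos [ 0.5254 -0.0837  0.0583] rot [ 3.1414e+00 -4.0000e-04  2.7861e+00] F [-1.1  1.6 -2.4] op 0.0265
shift [0.0009, 0.0006, 0.0148] turn [0.0002, -0.0004, 0.0005] yaw 159.63
```

View pics/w10.png

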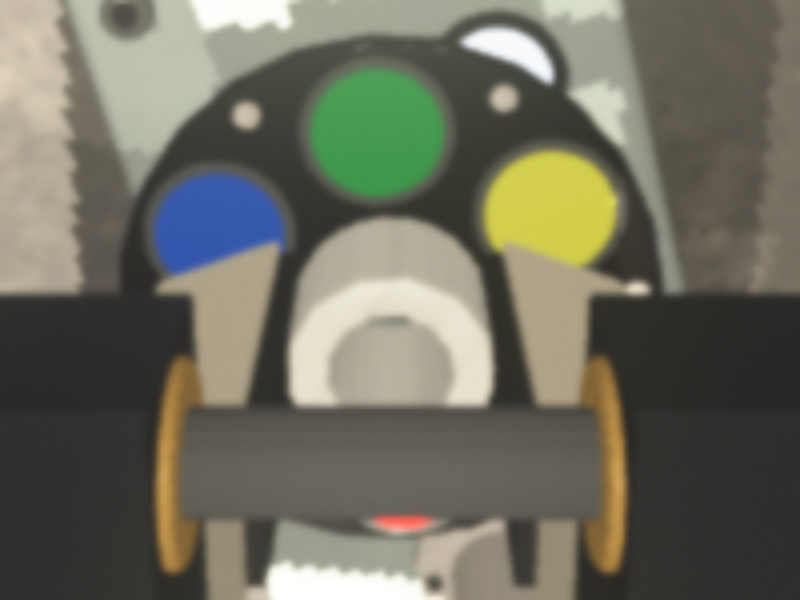

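Request:
jog_arm(
  series=[
    [-1,[0.0003,0.0003,0.005],[0,0,0]],
    [-1,[0.0003,0.0003,0.01],[0,0,0]],
    [-1,[0.0003,0.0003,0.014],[0,0,0]],
    [-1,[0.0003,0.0003,0.014],[0,0,0]],
    [-1,[0.0003,0.0003,0.014],[0,0,0]],
  ],
)

```text
time: 11.55
tool_pos: [0.5252, -0.0837, 0.0439]
tool_rot: [-3.142, -0.0, 2.786]
contact_force: [-1.1, 0.4, -2.5]
opening: 0.0262
```

Run:
```python
from h import *
mv(.5248,-.0828,.0435,159.6)
d=eyes.read_camera("scene")
cv2.imwrite("pics/s11.png",cv2.resize(d["img"][200:320,280:440],None,fx=5,fy=5)[:,:,::-1])
```

```text
t 11.55 pos [ 0.5252 -0.0837  0.0439] rot [-3.1416e+00 -5.0000e-04  2.7857e+00] F [-1.1  0.4 -2.5] op 0.0262
shift [0.0006, 0.0007, 0.0004] turn [-0.0, -0.0005, 0.0002] yaw 159.61
```

View pics/s11.png

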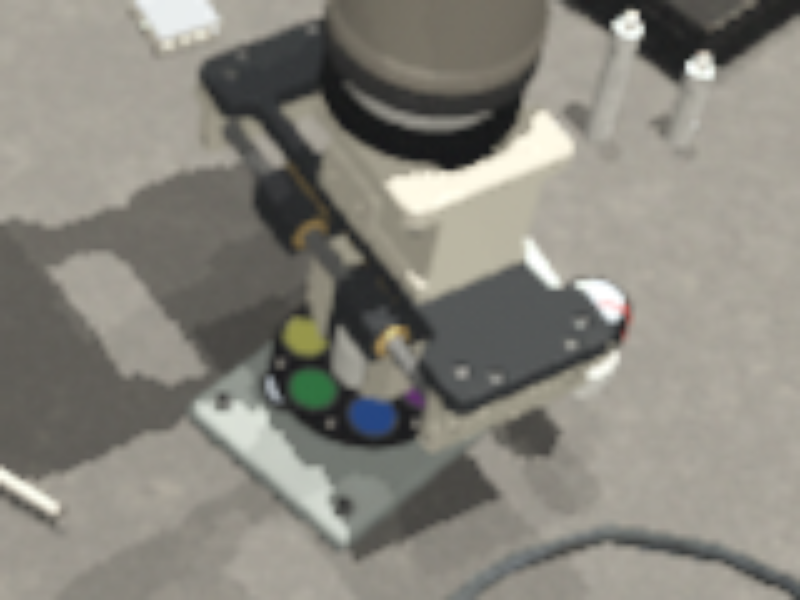

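Request:
jog_arm(
  series=[
    [0,[0,0,0],[0,0,0]],
    [0,[0,0,0],[0,0,0]],
    [0,[0,0,0],[0,0,0]],
    [0,[0,0,0],[0,0,0]],
    [0,[0,0,-0.02],[0,0,0]],
    [0,[0,0,-0.05],[0,0,0]],
    [0,[0,0,-0.09],[0,0,0]],
    [0,[0,0,-0.12],[0,0,0]],
    [0,[0,0,-0.12],[0,0,0]],
    [0,[0,0,-0.12],[0,0,0]],
  ],
)

```text
time: 12.43
tool_pos: [0.5264, -0.084, 0.1662]
tool_rot: [3.141, 0.005, 2.786]
contact_force: [-1.0, 0.5, -0.6]
opening: 0.046
```

Run:
```python
from h import *
mv(.5248,-.0828,.0435,159.6)
d=eyes.read_camera("wrist")
cv2.imwrite("pics/w12.png",d["img"][:,:,::-1])
d=eyes.read_camera("scene")
cv2.imwrite("pics/s12.png",cv2.resize(d["img"][200:320,280:440],None,fx=5,fy=5)[:,:,::-1])
d=eyes.read_camera("top")
cv2.imwrite("pics/t12.png",cv2.resize(d["img"][130:250,330:450],None,fx=5,fy=5,interpolation=cv2.INTER_CUBIC)[:,:,::-1])
```

```text
t 12.43 pos [ 0.5264 -0.084   0.1662] rot [3.1413 0.0048 2.7858] F [-1.   0.5 -0.6] op 0.046
shift [0.0025, 0.0005, 0.1227] turn [0.0003, 0.0048, 0.0003] yaw 159.61
```

View pics/w12.png

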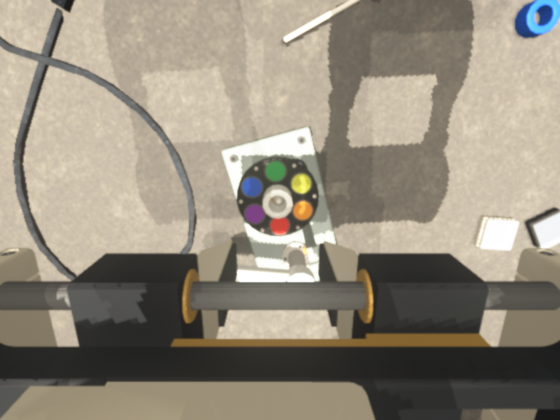

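View pics/s12.png

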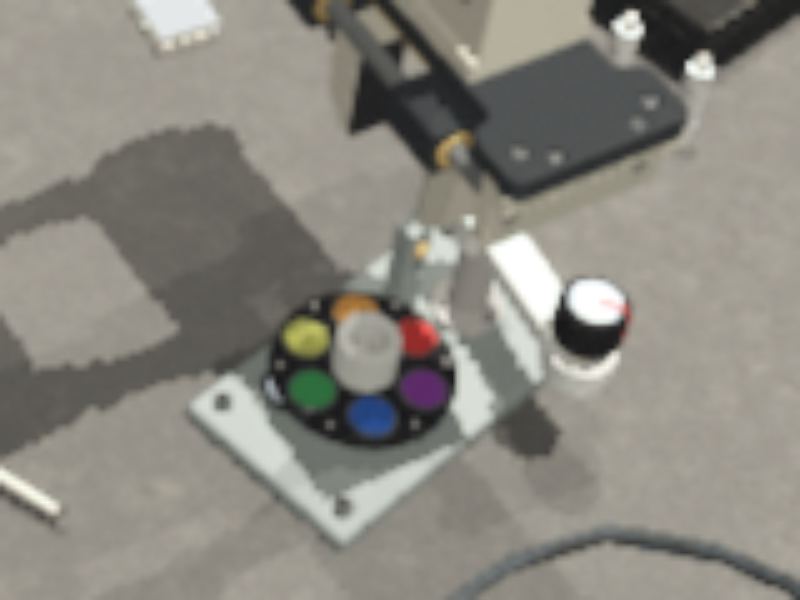

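View pics/t12.png

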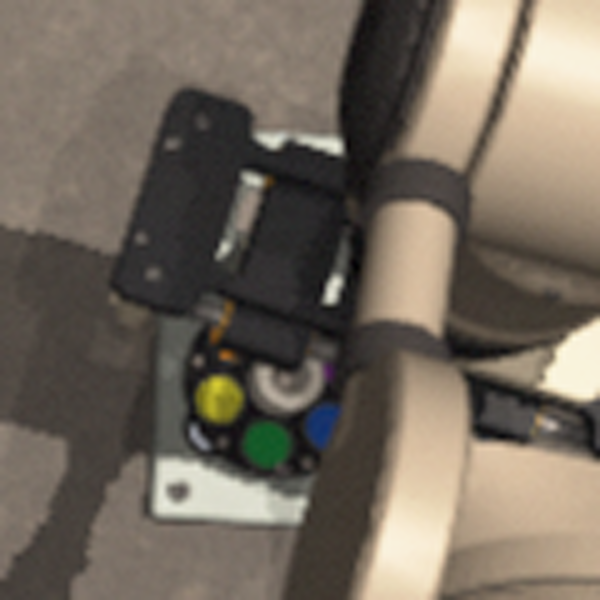

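The wheel sits level and fully down: the hub is high and centred, and the disc is level in both views. Next I'll hover over the knob with the yaw turned to 110°.

Run:
```python
from h import *
mv(.5667,-.1571,.165,110)
```

```text
t 12.58 pos [ 0.5245 -0.0834  0.1629] rot [-3.1415e+00 -2.4000e-03  2.7857e+00] F [ 0.1 -0.7  0.3] op 0.0458
shift [-0.0653, -0.0544, -0.0022] turn [-0.0011, -0.0022, 0.8659] yaw 159.61
```

Request:
jog_arm(
  series=[
    [0,[-0.01,-0.008,0],[0,0,0.11]],
    [0,[-0.018,-0.015,0],[0,0,0.22]],
    [0,[-0.026,-0.022,0],[0,0,0.33]],
    [0,[-0.034,-0.029,0],[0,0,0.44]],
    [0,[-0.042,-0.036,0],[0,0,0.55]],
    [0,[-0.05,-0.043,0],[0,0,0.66]],
    [0,[-0.058,-0.05,0],[0,0,0.77]],
    [0,[-0.0653,-0.0544,0],[0,0,0.866]],
    [0,[-0.0653,-0.0544,0],[0,0,0.866]],
    [0,[-0.0653,-0.0544,0],[0,0,0.866]],
    [0,[-0.0653,-0.0544,0],[0,0,0.866]],
  ],
)

```text
time: 13.5
tool_pos: [0.5669, -0.1568, 0.1632]
tool_rot: [-3.14, -0.002, 1.923]
contact_force: [0.8, -0.0, 0.1]
opening: 0.0459
```

Run:
```python
from h import *
mv(.5667,-.1571,.086,110)
s=status.observe();d=eyes.read_camera("wrist");T=wristT(s,d)
cv2.imwrite("pics/w13.png",d["img"][:,:,::-1])
print(s["tool_pos"],proj(d,T,[[.5667,-.1571,.109],[.5252,-.0833,.058]]))
```

```text
t 13.5 pos [ 0.5669 -0.1568  0.1632] rot [-3.1401e+00 -1.7000e-03  1.9227e+00] F [ 0.8 -0.   0.1] op 0.0459
shift [-0.0004, -0.0001, 0.0772] turn [-0.0015, -0.0017, 0.0029] yaw 110.17
[ 0.56686336 -0.15679979  0.16315932] [[277.94428842 226.12245225]
 [261.40952895 107.63710109]]
```

View pics/w13.png

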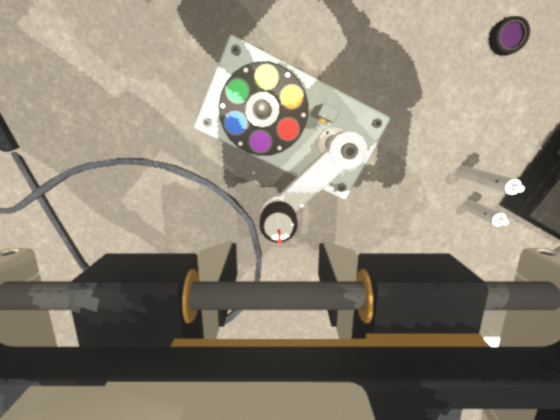

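The wrist picture shows the knob top at (279,226), right on the prediction, with the red line pointing down the image. I'll go down and grip it.

Request:
jog_arm(
  series=[
    [0,[-0.0003,0,0.03],[0,0,0]],
    [0,[-0.0003,0,0.055],[0,0,0]],
    [0,[-0.0003,0,0.07],[0,0,0]],
    [0,[-0.0003,0,0.0765],[0,0,0]],
    [0,[-0.0003,0,0.0765],[0,0,0]],
    [-1,[-0.0003,0,0.0765],[0,0,0]],
    [-1,[-0.0003,0,0.0765],[0,0,0]],
    [-1,[-0.0003,0,0.0765],[0,0,0]],
    [-1,[-0.0003,0,0.0765],[0,0,0]],
    [-1,[-0.0003,0,0.0765],[0,0,0]],
  ],
  squeeze=25,
)

```text
time: 14.38
tool_pos: [0.5681, -0.158, 0.0889]
tool_rot: [3.14, 0.002, 1.92]
contact_force: [-2.0, -0.3, 4.1]
opening: 0.0276
```

Run:
```python
from h import *
mv(.5667,-.1571,.086,110)
s=status.observe()
hx=np.array([.9956,-.0934]);sp=np.array([.5252,-.0833]);P=sp+.075*hx
print("P",P, "r",np.linalg.norm(s["tool_pos"][:2]-P), "ang",np.arctan2(*(s["tool_pos"][:2]-P)[::-1])+2*np.pi-np.arctan2(.0934,-.9956))
R=Ro.from_euler("xyz",s["tool_rot"])
for f in np.arange(.1,1.21,.1):
    q=np.r_[P+Ro.from_euler("z",-f).as_matrix()[:2,:2]@(s["tool_pos"][:2]-P),s["tool_pos"][2]]
    print(round(f,2),(R.inv().apply(q-s["tool_pos"])*1000).round(1))
```

```text
t 14.38 pos [ 0.5681 -0.158   0.0889] rot [3.1403e+00 1.5000e-03 1.9200e+00] F [-2.  -0.3  4.1] op 0.0276
shift [0.0014, -0.001, 0.0029] turn [0.0013, 0.0015, 0.0001] yaw 110.01
P [ 0.59987  -0.090305] r 0.07481961281018043 ang 1.2257838912659107
0.1 [ 5.6 -5.  -0. ]
0.2 [11.6 -9.4 -0. ]
0.3 [ 18.  -13.2  -0. ]
0.4 [ 24.8 -16.4  -0.1]
0.5 [ 31.9 -18.8  -0.1]
0.6 [ 39.2 -20.5  -0.1]
0.7 [ 46.6 -21.5  -0.1]
0.8 [ 54.  -21.8  -0.1]
0.9 [ 61.5 -21.3  -0.1]
1.0 [ 68.9 -20.   -0.1]
1.1 [ 76.1 -18.1  -0.1]
1.2 [ 83.1 -15.4  -0.1]
```

Request:
jog_arm(
  series=[
    [-1,[0.0056,-0.005,0],[0,0,0.1]],
    [-1,[0.0116,-0.0094,0],[0,0,0.2]],
    [-1,[0.018,-0.0132,0],[0,0,0.3]],
    [-1,[0.0248,-0.0164,0],[0,0,0.4]],
    [-1,[0.0319,-0.0188,0],[0,0,0.5]],
    [-1,[0.0392,-0.0205,0],[0,0,0.6]],
    [-1,[0.0466,-0.0215,0],[0,0,0.7]],
    [-1,[0.054,-0.0218,0],[0,0,0.8]],
    [-1,[0.0615,-0.0213,0],[0,0,0.9]],
    [-1,[0.0689,-0.02,0],[0,0,1.0]],
    [-1,[0.0689,-0.02,0],[0,0,1.0]],
    [-1,[0.0689,-0.02,0],[0,0,1.0]],
  ],
)

```text
time: 15.38
tool_pos: [0.5252, -0.0994, 0.0888]
tool_rot: [3.141, -0.0, 0.92]
contact_force: [-2.9, 0.6, 7.1]
opening: 0.0277
```

Run:
```python
from h import *
s=status.observe()
hx=np.array([.9956,-.0934]);sp=np.array([.5252,-.0833]);P=sp+.075*hx
print("r",np.linalg.norm(s["tool_pos"][:2]-P), "ang",np.arctan2(*(s["tool_pos"][:2]-P)[::-1])%(2*np.pi)-np.arctan2(.0934,-.9956),s["torque"])
a=np.degrees(s["tool_rot"][2])
mv(.5252,-.0833,.0875,a-np.degrees(.21))
d=eyes.read_camera("wrist")
cv2.imwrite("pics/w14.png",d["img"][:,:,::-1])
d=eyes.read_camera("scene")
cv2.imwrite("pics/s14.png",cv2.resize(d["img"][200:320,280:440],None,fx=5,fy=5)[:,:,::-1])
```

```text
r 0.07526660107002572 ang 0.21502933458099838 [ 0.11882318  0.73851061 -0.01988927]
t 15.38 pos [ 0.5252 -0.0994  0.0888] rot [ 3.1412e+00 -3.0000e-04  9.1970e-01] F [-2.9  0.6  7.1] op 0.0277
shift [0.0129, -0.0097, 0.0013] turn [0.0004, -0.0003, 0.21] yaw 52.7
```

View pics/w14.png

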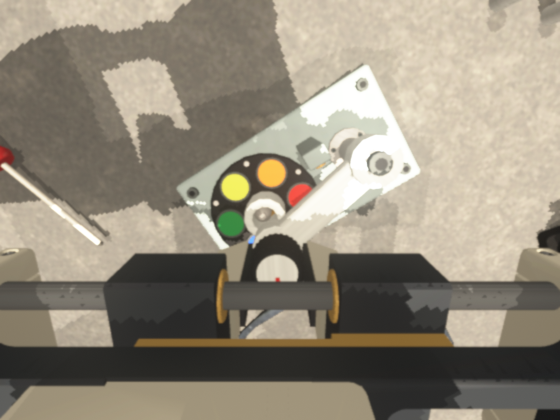

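View pics/s14.png

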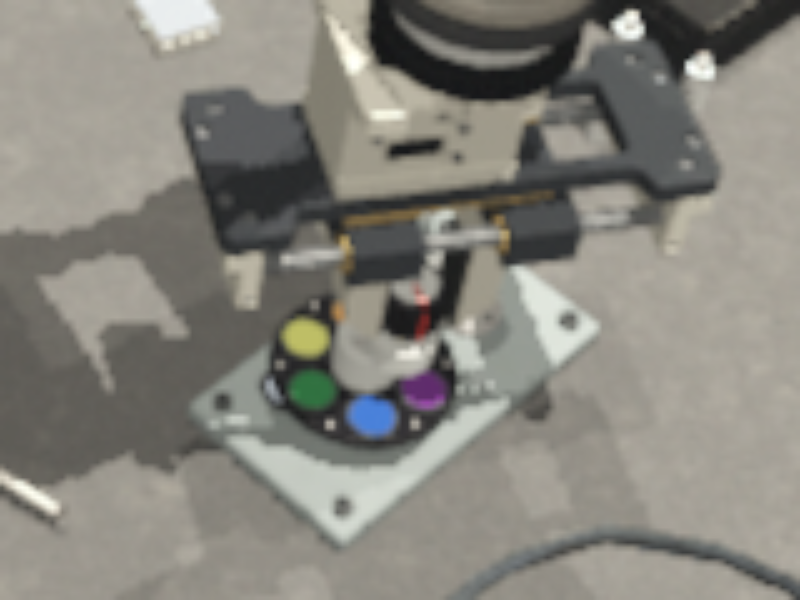

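Request:
jog_arm(
  series=[
    [-1,[0.0043,-0.0034,-0.001],[0,0,0.07]],
    [-1,[0.0087,-0.0067,-0.0015],[0,0,0.14]],
    [-1,[0.0131,-0.0098,-0.0015],[0,0,0.21]],
    [-1,[0.0139,-0.0103,-0.0015],[0,0,0.22]],
    [-1,[0.0139,-0.0103,-0.0015],[0,0,0.22]],
    [-1,[0.0139,-0.0103,-0.0015],[0,0,0.22]],
  ],
)

```text
time: 15.98
tool_pos: [0.5248, -0.0829, 0.0891]
tool_rot: [-3.141, 0.001, 0.701]
contact_force: [-2.8, -3.2, 0.1]
opening: 0.0277
```

Run:
```python
from h import *
s=status.observe()
hx=np.array([.9956,-.0934]);sp=np.array([.5252,-.0833]);P=sp+.075*hx
print("r",np.linalg.norm(s["tool_pos"][:2]-P), "ang",np.arctan2(*(s["tool_pos"][:2]-P)[::-1])%(2*np.pi)-np.arctan2(.0934,-.9956),s["torque"])
mv(.5252,-.0833,.0875,40)
d=eyes.read_camera("wrist")
cv2.imwrite("pics/w15.png",cv2.resize(d["img"][180:330,180:380],None,fx=4,fy=4)[:,:,::-1])
d=eyes.read_camera("top")
cv2.imwrite("pics/t15.png",cv2.resize(d["img"][130:250,330:450],None,fx=5,fy=5,interpolation=cv2.INTER_CUBIC)[:,:,::-1])
```

```text
r 0.07538924526781814 ang -0.00477510169532902 [-0.76923464  0.68441638 -0.06492765]
t 15.98 pos [ 0.5248 -0.0829  0.0891] rot [-3.1411e+00  1.4000e-03  7.0130e-01] F [-2.8 -3.2  0.1] op 0.0277
shift [0.0, 0.0005, 0.0016] turn [-0.0005, 0.0014, 0.0032] yaw 40.18
```

View pics/w15.png

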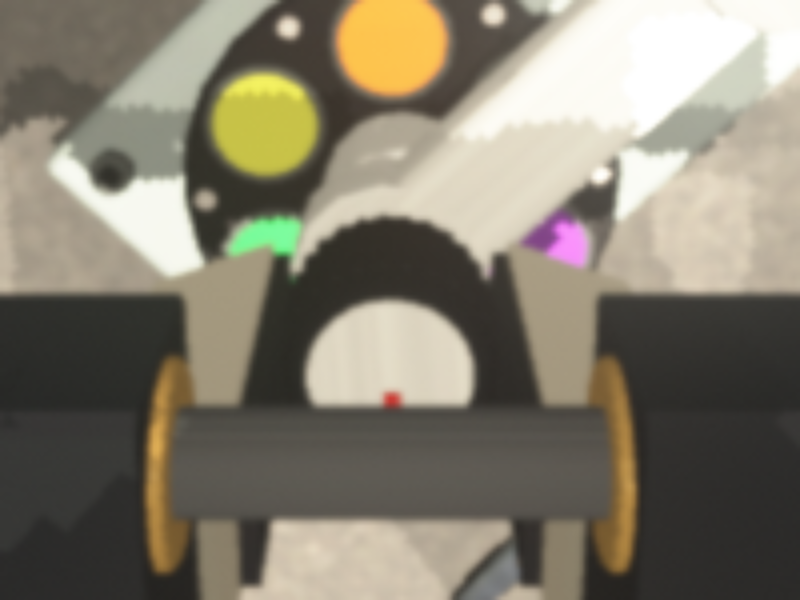

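View pics/t15.png

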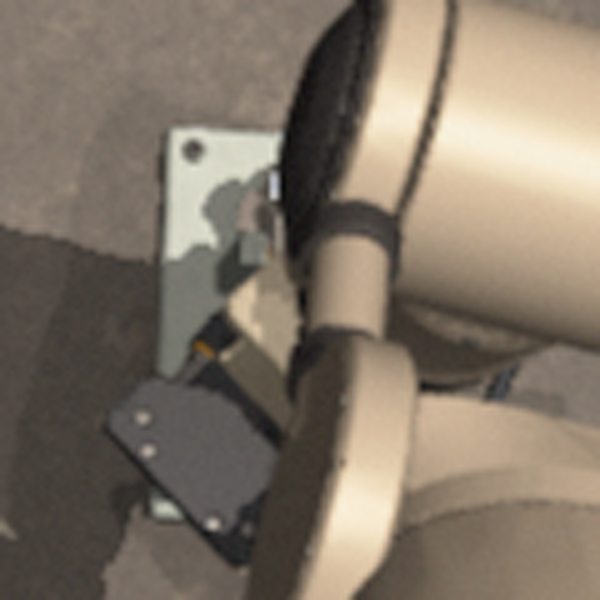

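The bridge measures about 0 rad with the stop's reaction showing. Now I'll turn clockwise in stages and watch the moment.

Request:
jog_arm(
  series=[
    [-1,[0,0,0.0001],[0,0,0.1]],
    [-1,[0,0,0.0001],[0,0,0.2]],
    [-1,[0,0,0.0002],[0,0,0.3]],
    [-1,[0,0,0.0003],[0,0,0.4]],
    [-1,[0,0,0.0003],[0,0,0.5]],
    [-1,[0,0,0.0004],[0,0,0.6]],
    [-1,[0,0,0.0004],[0,0,0.6]],
    [-1,[0,0,0.0004],[0,0,0.6]],
  ],
)

```text
time: 16.75
tool_pos: [0.5247, -0.0826, 0.0887]
tool_rot: [-3.141, 0.002, 0.102]
contact_force: [-4.7, -2.7, 1.2]
opening: 0.0277
```

Run:
```python
from h import *
s=status.observe()
print(s["torque"],s["joint_efforts"].round(3))
mv(.5252,-.0833,.0875,0)
d=eyes.read_camera("scene")
cv2.imwrite("pics/s16.png",cv2.resize(d["img"][230:300,320:400],None,fx=8,fy=8,interpolation=cv2.INTER_CUBIC)[:,:,::-1])
```

```text
[-0.60798734  0.9731557  -0.06702659] [  1.747 -46.644 -21.645   1.098  -1.211   0.215]
t 16.75 pos [ 0.5247 -0.0826  0.0887] rot [-3.1412e+00  1.8000e-03  1.0250e-01] F [-4.7 -2.7  1.2] op 0.0277
shift [0.0005, 0.0008, 0.0012] turn [-0.0003, 0.0019, 0.1025] yaw 5.87
```

View pics/s16.png

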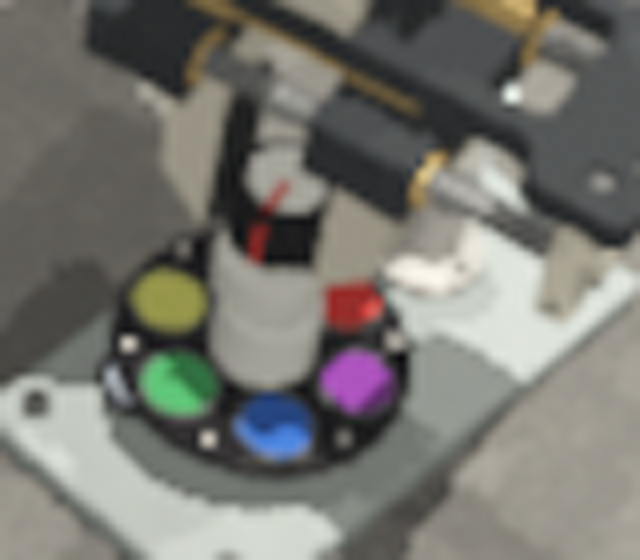

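Request:
jog_arm(
  series=[
    [-1,[0,0,0.0001],[0,0,0.08]],
    [-1,[0,0,0.0001],[0,0,0.15]],
    [-1,[0,0,0.0001],[0,0,0.15]],
  ],
)

```text
time: 17.05
tool_pos: [0.5246, -0.0824, 0.0886]
tool_rot: [-3.141, 0.002, -0.051]
contact_force: [-4.1, -1.6, 1.1]
opening: 0.0276
```

```bash
cat > q.py <<'E'
from h import *
s=status.observe()
print(s["time"],"torque",s["torque"].round(3),"F",s["contact_force"].round(1),"j6",s["joint_efforts"][5].round(3),"q6",s["qpos"][5].round(3),"yaw",s["tool_rot"][2].round(4),"op",s["opening"].round(4),s["tool_pos"].round(4))
E
python3 q.py
```

```text
Traceback (most recent call last):
  File "q.py", line 3, in <module>
    print(s["time"],"torque",s["torque"].round(3),"F",s["contact_force"].round(1),"j6",s["joint_efforts"][5].round(3),"q6",s["qpos"][5].round(3),"yaw",s["tool_rot"][2].round(4),"op",s["opening"].round(4),s["tool_pos"].round(4))
                                                                                                                                                                                      ^^^^^^^^^^^^^^^^^^
AttributeError: 'float' object has no attribute 'round'
```

Request:
jog_arm(
  series=[
    [-1,[0,0,0.0001],[0,0,0.08]],
    [-1,[0,0,0.0001],[0,0,0.15]],
    [-1,[0,0,0.0001],[0,0,0.15]],
  ],
)

```text
time: 17.3
tool_pos: [0.5248, -0.0823, 0.0886]
tool_rot: [-3.142, 0.001, -0.199]
contact_force: [-5.9, -0.8, 1.6]
opening: 0.0274
```

```bash
python3 q.py
```

```text
Traceback (most recent call last):
  File "q.py", line 3, in <module>
    print(s["time"],"torque",s["torque"].round(3),"F",s["contact_force"].round(1),"j6",s["joint_efforts"][5].round(3),"q6",s["qpos"][5].round(3),"yaw",s["tool_rot"][2].round(4),"op",s["opening"].round(4),s["tool_pos"].round(4))
                                                                                                                                                                                      ^^^^^^^^^^^^^^^^^^
AttributeError: 'float' object has no attribute 'round'
```

Request:
jog_arm(
  series=[
    [-1,[0,0,0.0001],[0,0,0.08]],
    [-1,[0,0,0.0001],[0,0,0.15]],
    [-1,[0,0,0.0001],[0,0,0.15]],
  ],
)

```text
time: 17.55
tool_pos: [0.5265, -0.0827, 0.0888]
tool_rot: [-3.141, -0.002, -0.348]
contact_force: [0.0, -1.9, -2.0]
opening: 0.0275
```

```bash
python3 q.py
```

```text
Traceback (most recent call last):
  File "q.py", line 3, in <module>
    print(s["time"],"torque",s["torque"].round(3),"F",s["contact_force"].round(1),"j6",s["joint_efforts"][5].round(3),"q6",s["qpos"][5].round(3),"yaw",s["tool_rot"][2].round(4),"op",s["opening"].round(4),s["tool_pos"].round(4))
                                                                                                                                                                                      ^^^^^^^^^^^^^^^^^^
AttributeError: 'float' object has no attribute 'round'
```

```bash
sed -i 's/s\["opening"\].round(4)/round(s["opening"],4)/; s/"yaw",s\["tool_rot"\]\[2\].round(4)/"yaw",round(float(s["tool_rot"][2]),4)/' q.py
cat >> q.py <<'E'
import sys
if len(sys.argv)>1:
    n=sys.argv[1]
    d=eyes.read_camera("scene");a=cv2.resize(d["img"][225:295,315:395],(400,350),interpolation=cv2.INTER_CUBIC)
    d=eyes.read_camera("wrist");b=cv2.resize(d["img"][220:290,240:320],(400,350),interpolation=cv2.INTER_CUBIC)
    cv2.imwrite(f"pics/{n}.png",np.hstack([a,b])[:,:,::-1])
E
python3 q.py k1
```

```text
17.55 torque [-0.47   0.043  0.268] F [ 0.  -1.9 -2. ] j6 1.251 q6 1.619 yaw -0.3483 op 0.0275 [ 0.5265 -0.0827  0.0888]
```

View pics/k1.png

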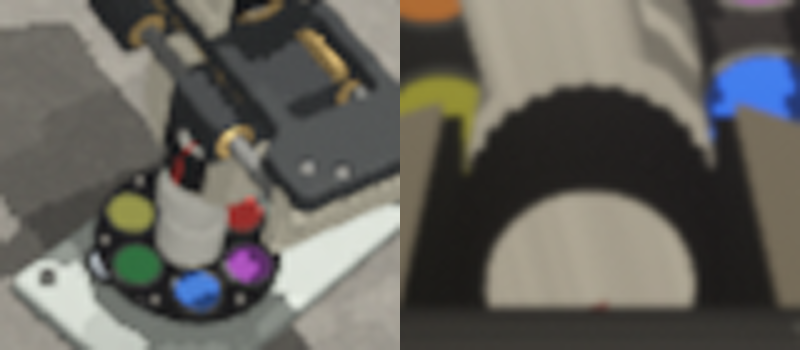

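The moment jumped from -0.07 to +0.27 N m, so the screw has met its seat. I'll press a little further and hold it.

Request:
jog_arm(
  series=[
    [-1,[0,0,0],[0,0,0.05]],
    [-1,[0,0,0],[0,0,0.05]],
    [-1,[0,0,0],[0,0,0.05]],
  ],
)

```text
time: 17.9
tool_pos: [0.5263, -0.0827, 0.0888]
tool_rot: [-3.141, -0.002, -0.397]
contact_force: [3.1, -3.4, -2.0]
opening: 0.0276
```

```bash
python3 q.py k2
```

```text
17.9 torque [-0.588 -0.256  0.457] F [ 3.1 -3.4 -2. ] j6 0.488 q6 1.667 yaw -0.3965 op 0.0276 [ 0.5263 -0.0827  0.0888]
```

View pics/k2.png

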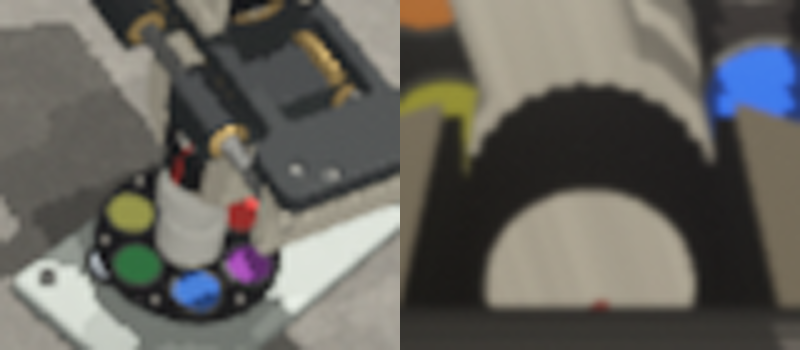

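Request:
jog_arm(
  series=[
    [0,[0,0,0],[0,0,0.03]],
    [0,[0,0,0],[0,0,0.03]],
    [0,[0,0,0],[0,0,0.03]],
    [0,[0,0,0],[0,0,0.03]],
    [0,[0,0,-0.03],[0,0,0.03]],
    [0,[0,0,-0.06],[0,0,0.03]],
    [0,[0,0,-0.08],[0,0,0.03]],
    [0,[0,0,-0.08],[0,0,0.03]],
    [0,[0,0,-0.08],[0,0,0.03]],
    [0,[0,0,-0.08],[0,0,0.03]],
    [0,[0,0,-0.08],[0,0,0.03]],
  ],
)

```text
time: 18.92
tool_pos: [0.5247, -0.0821, 0.1672]
tool_rot: [3.141, 0.003, -0.43]
contact_force: [-0.3, -0.3, -0.4]
opening: 0.0462
```

```bash
python3 q.py
python3 - <<'E'
from h import *
s=status.observe();d=eyes.read_camera("wrist");T=wristT(s,d);im=d["img"]
print(s["tool_pos"],proj(d,T,[[.5252,-.0833,.108]]))
cv2.imwrite("pics/w17.png",cv2.resize(im[160:310,180:380],None,fx=4,fy=4,interpolation=cv2.INTER_CUBIC)[:,:,::-1])
hsv=cv2.cvtColor(im,cv2.COLOR_RGB2HSV)
m=((hsv[...,0]<8)|(hsv[...,0]>172))&(hsv[...,1]>120)&(hsv[...,2]>80); m[:190]=0;m[260:]=0;m[:,:240]=0;m[:,320:]=0
for b,st,ce in blobs(m,4):
    ys,xs=np.nonzero(b); print(st,ce)
cv2.imwrite("pics/w17full.png",im[:,:,::-1])
E
```

```text
18.9167 torque [0.037 0.233 0.021] F [-0.3 -0.3 -0.4] j6 -0.005 q6 1.701 yaw -0.4299 op 0.0462 [ 0.5247 -0.0821  0.1672]
[ 0.52467256 -0.08211359  0.1671832 ] [[277.48730138 221.62624305]]
[278 225   7  12  30] [280.93333333 231.46666667]
```

View pics/w17.png

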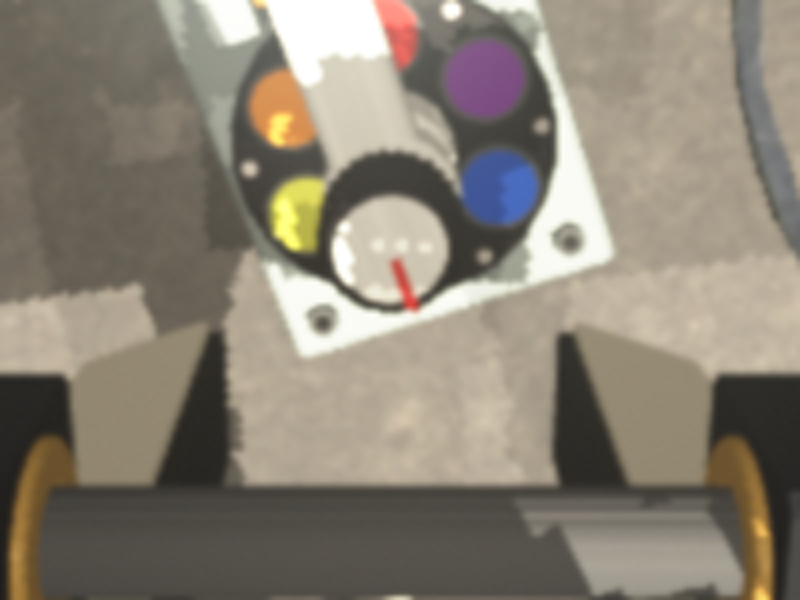

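```bash
cat >> h.py <<'E'
def knobline(d,T,im,z=.108,c=(278,222),win=45):
    hsv=cv2.cvtColor(im,cv2.COLOR_RGB2HSV)
    m=((hsv[...,0]<8)|(hsv[...,0]>172))&(hsv[...,1]>120)&(hsv[...,2]>80)
    yy,xx=np.mgrid[:420,:560]; m&=(abs(xx-c[0])<win*.6)&(abs(yy-c[1])<win*.6)
    w=(hsv[...,1]<70)&(hsv[...,2]>120)
    res=[]
    for b,st,ce in blobs(m,6):
        ys,xs=np.nonzero(b); q=cast(d,T,np.c_[xs,ys],z)[:,:2]
        vx,vy,x0,y0=cv2.fitLine((q*1000).astype(np.float32),cv2.DIST_L2,0,.01,.01).ravel()
        res.append((st.tolist(),round(float(np.arctan2(vy,vx)),3),np.round([x0,y0],1).tolist()))
    return res
E
python3 - <<'E'
from h import *
s=status.observe();d=eyes.read_camera("wrist");T=wristT(s,d)
print(s["tool_rot"][2],knobline(d,T,d["img"]))
p=cast(d,T,[[180+397/4,160+262/4],[180+413/4,160+308/4],[180+390/4,160+247/4]],.108);print(p[:,:2]*1000,np.arctan2(*(p[1]-p[0])[1::-1]))
im=cv2.imread("pics/w13.png")[:,:,::-1].copy()
# w13 pose
T0=np.eye(4);T0[:3,:3]=Ro.from_euler("xyz",[-3.1401,-.0017,1.9227]).as_matrix();T0[:3,3]=[.56686,-.1568,.16316]
print("start",knobline(d,T0@d["tool_from_camera"],im,.1095,(279,228)))
E
```

```text
-0.43000823928373055 [([278, 226, 7, 12, 30], -0.041, [516.7999877929688, -82.4000015258789])]
[[521.96451066 -83.26429817]
 [512.31442822 -82.18609445]
 [525.20196492 -83.30938865]] 3.0303241315576233
start [([278, 230, 2, 6, 9], -1.096, [570.0999755859375, -160.8000030517578]), ([277, 239, 5, 5, 17], 0.558, [572.9000244140625, -167.5])]
```

The seated red line points at about 3.06 rad in the world, and the knob's centre at (525.2, -83.3) mm is right over the spindle. The screw turned about 0.93 rad, which fits the stated start range. I'll regrip and back off 1.57 rad.

Run:
```python
from h import *
mv(.5252,-.0833,.0885,np.degrees(-.43))
```

```text
t 19.02 pos [ 0.5249 -0.0822  0.1673] rot [ 3.1414e+00  2.5000e-03 -4.3000e-01] F [ 0.3 -0.1 -0.7] op 0.0458
shift [0.001, 0.0008, 0.0788] turn [0.0002, 0.0025, -0.0] yaw -24.64
```

Request:
jog_arm(
  series=[
    [0,[0.0008,0.0008,0.03],[0,0,0]],
    [0,[0.0008,0.0008,0.055],[0,0,0]],
    [0,[0.0008,0.0008,0.072],[0,0,0]],
    [0,[0.0008,0.0008,0.0785],[0,0,0]],
    [0,[0.0008,0.0008,0.0785],[0,0,0]],
    [-1,[0.0008,0.0008,0.0785],[0,0,0]],
    [-1,[0.0008,0.0008,0.0785],[0,0,0]],
    [-1,[0.0008,0.0008,0.0785],[0,0,0]],
    [-1,[0.0008,0.0008,0.0785],[0,0,0]],
    [-1,[0.0008,0.0008,0.0785],[0,0,0]],
  ],
  squeeze=25,
)

```text
time: 19.85
tool_pos: [0.5268, -0.0835, 0.0912]
tool_rot: [-3.141, -0.003, -0.43]
contact_force: [0.2, 0.5, 3.7]
opening: 0.0276
```

```bash
python3 q.py k3
```

```text
19.85 torque [ 0.234  0.03  -0.014] F [0.2 0.5 3.7] j6 0.004 q6 1.699 yaw -0.4302 op 0.0276 [ 0.5268 -0.0835  0.0912]
```

View pics/k3.png

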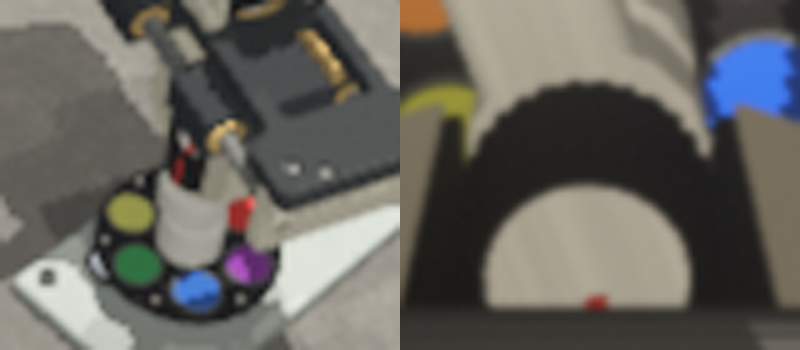

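Request:
jog_arm(
  series=[
    [-1,[0,0,-0.001],[0,0,0.04]],
    [-1,[0,0,-0.001],[0,0,0.08]],
    [-1,[0,0,-0.001],[0,0,0.08]],
    [-1,[0,0,-0.001],[0,0,0.08]],
  ],
)

```text
time: 20.28
tool_pos: [0.526, -0.0832, 0.0912]
tool_rot: [-3.141, -0.0, -0.509]
contact_force: [1.9, 2.2, 2.5]
opening: 0.0274
```

```bash
python3 q.py
```

```text
20.2833 torque [0.436 0.039 0.261] F [1.9 2.2 2.5] j6 0.368 q6 1.778 yaw -0.5087 op 0.0274 [ 0.526  -0.0832  0.0912]
```

Request:
jog_arm(
  series=[
    [-1,[0,0,-0.0001],[0,0,-0.1]],
    [-1,[0,0,-0.0001],[0,0,-0.2]],
    [-1,[0,0,-0.0002],[0,0,-0.3]],
    [-1,[0,0,-0.0002],[0,0,-0.4]],
    [-1,[0,0,-0.0003],[0,0,-0.5]],
    [-1,[0,0,-0.0004],[0,0,-0.6]],
    [-1,[0,0,-0.0004],[0,0,-0.7]],
    [-1,[0,0,-0.0005],[0,0,-0.8]],
    [-1,[0,0,-0.0005],[0,0,-0.8]],
  ],
)

```text
time: 21.03
tool_pos: [0.5261, -0.0834, 0.0916]
tool_rot: [-3.141, -0.0, 0.294]
contact_force: [1.4, 2.6, 1.3]
opening: 0.0273
```

Request:
jog_arm(
  series=[
    [-1,[0,0,-0.0001],[0,0,-0.1]],
    [-1,[0,0,-0.0001],[0,0,-0.2]],
    [-1,[0,0,-0.0002],[0,0,-0.3]],
    [-1,[0,0,-0.0002],[0,0,-0.4]],
    [-1,[0,0,-0.0003],[0,0,-0.5]],
    [-1,[0,0,-0.0004],[0,0,-0.6]],
    [-1,[0,0,-0.0004],[0,0,-0.7]],
    [-1,[0,0,-0.0005],[0,0,-0.82]],
    [-1,[0,0,-0.0005],[0,0,-0.82]],
    [-1,[0,0,-0.0005],[0,0,-0.82]],
  ],
)

```text
time: 21.87
tool_pos: [0.5257, -0.0834, 0.0921]
tool_rot: [-3.141, -0.0, 1.105]
contact_force: [-0.8, 3.0, 3.9]
opening: 0.0276
```

```bash
python3 q.py k4
```

```text
21.8667 torque [0.296 0.279 0.047] F [-0.8  3.   3.9] j6 -0.376 q6 0.165 yaw 1.1046 op 0.0276 [ 0.5257 -0.0834  0.0921]
```

View pics/k4.png

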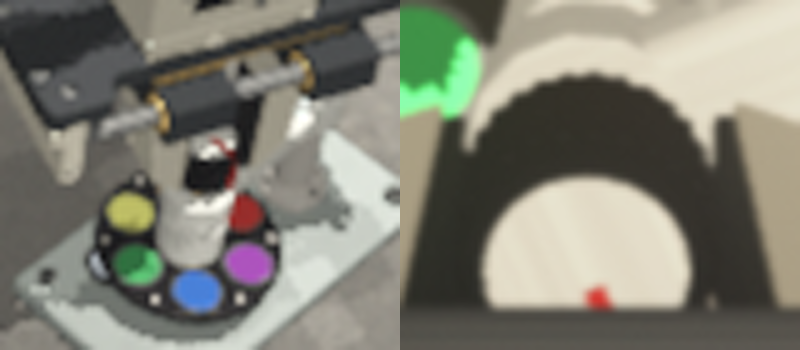

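Run:
```python
from h import *
d=eyes.read_camera("scene");T=d["T"];im=d["img"]
cv2.imwrite("pics/s18.png",cv2.resize(im[240:270,340:380],None,fx=16,fy=16,interpolation=cv2.INTER_NEAREST)[:,:,::-1])
c=np.array([.5252,-.0833])
for a in (-1.65,-1.35,-1.95):
    u=np.r_[0,0];pts=[np.r_[c+r*np.array([np.cos(a),np.sin(a)]),.109] for r in (.004,.0125)]+[np.r_[c+.0142*np.array([np.cos(a),np.sin(a)]),.088+.016]]
    print(a,((proj(d,T,pts)-[340,240]+.5)*16).round(0).tolist())
print(((proj(d,T,[[*c,.109]])-[340,240]+.5)*16))
```

```text
-1.65 [[277.0, 215.0], [329.0, 255.0], [334.0, 288.0]]
-1.35 [[282.0, 209.0], [345.0, 237.0], [352.0, 267.0]]
-1.95 [[270.0, 219.0], [306.0, 268.0], [308.0, 302.0]]
[[253.22889872 196.38642673]]
```

View pics/s18.png

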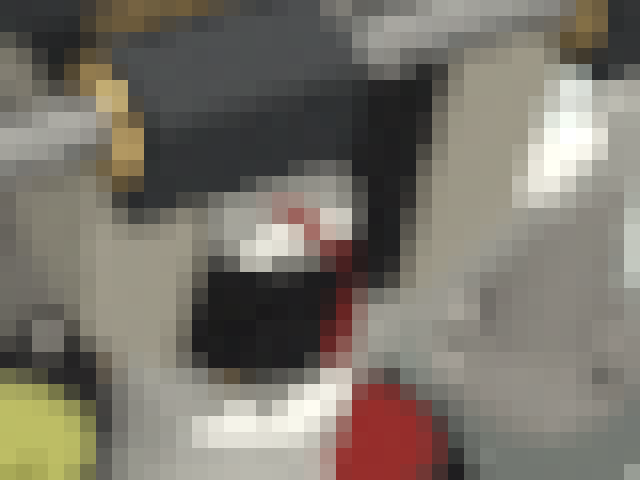

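The scene red line gives a back-off of about 1.6 rad and the gripper yaw about 1.54–1.6, so they agree. A small nudge toward the stop will remove the 3 N side load.

Request:
jog_arm(
  series=[
    [-1,[0.0009,-0.0005,-0.0005],[0,0,0]],
    [-1,[0.0009,-0.0005,-0.0005],[0,0,0]],
    [-1,[0.0009,-0.0005,-0.0005],[0,0,0]],
    [-1,[0.0009,-0.0005,-0.0005],[0,0,0]],
  ],
)

```text
time: 22.35
tool_pos: [0.5258, -0.0829, 0.0923]
tool_rot: [-3.142, 0.001, 1.109]
contact_force: [-0.3, -2.7, -1.5]
opening: 0.0276
```

```bash
python3 q.py
python3 - <<'E'
from h import *
s=status.observe();d=eyes.read_camera("wrist");T=wristT(s,d)
cv2.imwrite("pics/w19.png",d["img"][:,:,::-1])
a=np.array([.9956,-.0934]);sp=np.array([.5252,-.0833])
print(proj(d,T,[[*(sp+.075*a),.078],[*(sp+.03*a),.078]]))
d=eyes.read_camera("scene");cv2.imwrite("pics/s19.png",cv2.resize(d["img"][200:320,280:440],None,fx=5,fy=5)[:,:,::-1])
E
```

```text
22.35 torque [-0.625  0.098 -0.034] F [-0.3 -2.7 -1.5] j6 -0.018 q6 0.162 yaw 1.1092 op 0.0276 [ 0.5258 -0.0829  0.0923]
[[397.86162091 205.63703576]
 [324.28541641 231.70271166]]
```

View pics/w19.png

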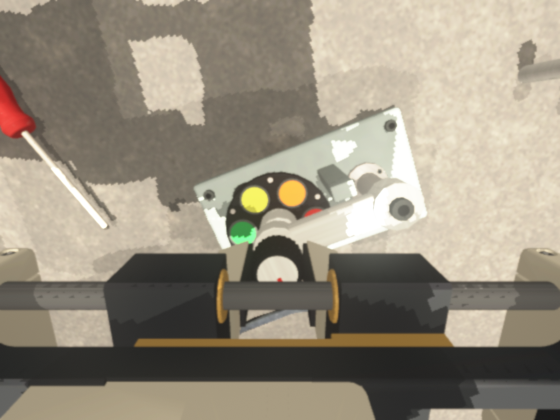

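View pics/s19.png

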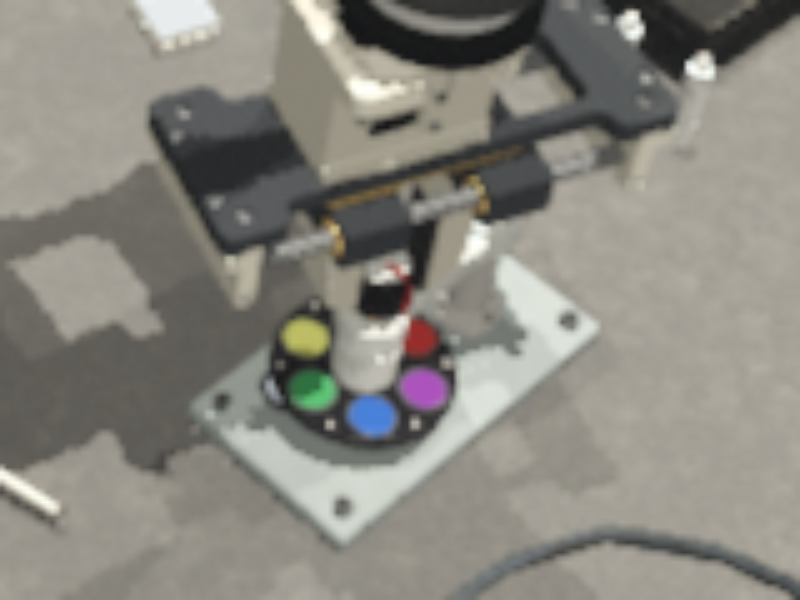

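The bridge is over the spindle, parallel to the plate, and held lightly against its stop. The wheel is level and the knob is gripped, so I'm handing in.

```bash
python3 -c "
from cell import job
print(job.hand_in())"; python3 q.py
```

```text
the job is handed in; nothing more can be done
None
the job is handed in; nothing more can be done
```

The filter-wheel head is assembled and handed in at about 22 s, with the fingers still closed on the knob at a 25 N squeeze setting. No verdict was reported.

- **Collar and wheel:** The brass collar went onto the plate and the wheel onto the collar. In the pictures both are level and round the spindle.
- **Bridge:** I swung it about 1.22 rad until it met its stop. At the end it lay over the spindle, parallel to the plate, with about 3 N pressing it against the stop.
- **Seat:** The wrist moment rose from about -0.07 to +0.46 N m on the first tightening. I released the knob, measured the red line, regripped and confirmed the seat again, this time at 0.26 N m.
- **Back-off:** I aimed for 1.57 rad. The gripper's turn gives about 1.54 to 1.61 rad and the red line in the scene picture about 1.6 to 1.7 rad, so they differ by about 0.1 rad. Both are inside the allowed 1.31 to 1.83 rad.

I handled none of the other things on the bench, but I did not measure their positions again at the end. I did not measure the collar and wheel heights directly; they rest on the pictures and on the gripper's height at release.

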